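Fit the filter funnel and set the vacuum control valve

ROBOT

A 6-joint arm with a two-finger parallel gripper is mounted at the origin on the work surface. World frame = base frame: x ahead of the robot, y to its left, z up, the work surface at z = 0. Lengths are in mm, angles in rad, forces in N, time in s.
With the tool pointing down it reaches from about 275 to 1000 mm from the base axis. Payload 8.4 kg.
Tool frame: the origin (TCP) lies at the very end of the fingers, on their centre line; the grasp point (between the pads) lies 19 mm behind it; z points along the fingers, y is the direction in which the jaws open and shut (so a half turn about z gives the same grasp; the last joint's range is limited). The gripper opens to 85 mm and grips with 20 to 120 N. Pads are 22 mm wide; open, the fingers measure 114 mm over their backs; the gripper's body (76 mm by 85 mm) begins 54 mm behind the grasp point. The pads swing forward as they close: fully open they stand 13 mm farther back than shut.
Start: joints at [-1.143, 0.353, 1.633, -0, 1.155, -0.002], TCP at [260.429, -568.159, 231.281] pointing down, gripper open.
Joint ranges: [-2.63, 2.63], [-0.92, 2.1], [0.06, 2.66], [-1.3, 4.44], [0, 2.69], [-3.02, 3.02]. Speed limits (rad/s): [2.22, 2.22, 2.79, 3.14, 3.14, 3.14].

INTERFACE

Orientations are given as [roll, pitch, yaw] about the fixed x, y, z axes, in that order (R = Rz(yaw) Ry(pitch) Rx(roll)).
In Python, from rig import r gives the robot as it stands.
- The arm moves only by the tool jog_arm, never from a script. Its argument "increments" is text: rows parted by semicolons, each of 7 numbers parted by spaces: the shift along the tool's x, y, z in cm, then the turn, a rotation vector about the tool's x, y, z in rad, then the opening, from -1 (shut) to 1 (fully open). A call has exactly 8 rows; each row shifts and turns the commanded pose from where the row before left it, along the tool's axes as they then stand; what a row does not reach is not made up. A row lasts 1/10 s, in which the tool goes at most 50 mm and 8.59 degrees, less where a joint would pass 70% of its speed; a pose out of reach is approached as far as the arm can. A call with a gripper value outside its range is refused whole. The fingers move at their own pace and stop on an object; "squeeze" is the grip in N (left out, the last holds). Time passes only in rows, so rows that do not move let the fingers close, or fill a call up. It gives the time, the measured TCP pose, the force and the opening at its end, in the units of the state.
- r.sense(): the state, without advancing time (a new reading comes with each control period).
- r.grab_frame(name): name is "scene" or "top" or "wrist"; returns the picture (480x640x3 uint8, red, green, blue); there is no depth.
- r.camera_info(name): a dict with "K" (3x3 intrinsics, pixels), "rvec" (rotation vector, rad) and "tvec" (3), from world to camera coordinates, as OpenCV has them. Camera axes: x right, y down, z forward; pixel columns grow to the right and rows downward; lengths in mm; the calibration is good to about 2 mm. The wrist camera is an equidistant fisheye: a pixel r from the principal point sees the ray r / f radians off the axis. A picture is of the moment at which its call begins: read the wrist's pose just before it. camera_info takes no time and is no camera call; for the wrist camera it gives the pose at the moment of the call.
- r.sign_off(): hands the job in, once; it reports no verdict.
The state is a dict: "clock": time; "qpos": joint angles; "qvel": joint speeds; "joint_efforts": joint torques, N m; "eef_pos": TCP position; "tcp_rot": TCP orientation; "contact_force": force on the tool from outside, world axes, zero at the start; "wrist_torque": the same for the moment, N m; "opening": opening from 0.0 (shut) to 1.0 (fully open).
Only numpy, scipy, OpenCV 4.12 (cv2) and the standard library are available. Lean on these libraries where they do the work, as an engineer would, in place of code of your own. Each camera call takes 0.05 s, during which the arm holds its last target.

TASK

Stand the steel filter funnel upright and centred on the open station of the filtration manifold, the raised one whose white filter disc is showing, setting it down rather than dropping it, and leave it standing there. Then set the vacuum: turn the handwheel valve clockwise by its handle until it is shut against its stop, and from there open it exactly two full turns. Finish with the handle still gripped, keeping it steady at that setting ready for the filtration, and leave the capped stations and everything else on the bench as they are.

Things in the scene. Friction and masses are not known exactly. Their poses are not given: they have to be found in the camera images.
- funnel: The filter funnel: an open steel tube, 80 mm tall, body 52 mm outside, bore 44 mm, with an 8 mm high foot flange of 60 mm diameter at the bottom and a 56 mm bead at the rim; about 0.2 kg. It starts standing on the bench. Its origin is on its axis half-way up (40 mm above its underside); z is its axis, up.
- filter_disc: The white filter disc, 30 mm across, lying on the open station of the manifold. The origin is the centre of the station's flat steel top, 52 mm across and 115 mm above the bench; z is up. The disc stands 1 mm proud and the funnel's bore goes round it, so a seated funnel rests on the steel with its origin 40 mm above this point. The three stations stand 100 mm apart in a row along the manifold tube; the other two are capped. Which one is open changes.
- cap_1: A grey rubber blanking cap, 58 mm across and 27 mm high, lying loose on one of the other stations; origin at the centre of its underside. Leave it there.
- cap_2: The same kind of cap on the remaining station. Leave it there.
- wheel (a joint): How far the control valve is open, in rad of handwheel rotation: 0 = shut, against a hard stop; one full turn = 6.28. Seen from above, clockwise closes (the value falls) and anticlockwise opens (it grows); it can open about 4.5 turns. It starts between a third of a turn and one turn open. It is stiff with gland friction (about 0.12 N m and a little drag, some 3 to 5 N at the handle) and stays where it is left. The wheel neither rises nor sinks.
- wheel_hub (a point): The centre of the handwheel, on its vertical axis, at the height of the rim's middle, 160 mm above the bench. The wheel is horizontal: three spokes and a round rim bar 14 mm thick, 114 mm outside diameter. Nothing at its middle stands above 165 mm.
- handle: The brown plastic handle of the handwheel: an upright cylindrical grip 20 mm in diameter and 50 mm tall, standing on the rim 50 mm from the wheel's axis, its top 223 mm above the bench. It revolves freely on its own pin, so it can be gripped from above and walked round the circle without turning the gripper. The origin is in its middle, 198 mm above the bench.
- dishes: Stack of three clear petri dishes, 91 mm across, 46 mm high; bystander.
- filter_box: Flat white box 110 x 110 x 47 mm; bystander.
- rinse_bottle: White plastic bottle, 60 mm across, 150 mm high; bystander.
- screwdriver: Screwdriver 190 mm long, lying; bystander.
- tube_rack: White rack of capped tubes, 70 x 200 mm, 94 mm high over the tubes; bystander.
- steel_pot: Small lidded steel pot, 74 mm across, 72 mm high; bystander.
There are look-alikes about, which are no part of the job. What is shaped like the funnel but purple is not meant.

How it is judged (in metres and radians):
On the way, in this order (a step that is already met when the one before it is completed fails the run):
1. the funnel stands on the open station, upright and centred, and is let go (horizontal distance between funnel and filter_disc below 0.007 m and z of funnel in the frame of filter_disc between 0.036 and 0.0425 m and angle between funnel's own z axis and vertical below 0.06 rad and linear speed of funnel below 0.03 m/s and contact force between each of the arm, the fingers and funnel below 0.1 N), for 0.3 s.
2. the valve is shut against its stop (value of joint wheel below 0.06 rad), for 0.2 s.
At the end, for the whole second after the job is handed in: The valve is two turns open from its stop (12.57 rad, within 0.25) and still, the fingers grip its handle with over 4 N, and the funnel stands free on the open station, upright within 0.06 rad, seated on the steel, its axis within 7 mm of the disc's centre (all of step 1 and value of joint wheel between 12.316 and 12.816 rad and velocity of joint wheel between -0.1 and 0.1 rad/s and contact force between the fingers and handle above 4 N); the arm keeps its last pose, push and grip.
It fails at once if the funnel is dropped (falls free of the fingers faster than 0.4 m/s, a drop of more than about 8 mm) (contact force between the fingers and funnel below 0.3 N and linear speed of funnel above 0.4 m/s).
It fails at once if a blanking cap is pushed off its place by more than 15 mm (distance of any of cap_1, cap_2 from where it was at the start of the episode above 0.015 m).
It fails at once if another thing on the bench is shifted by more than 30 mm (distance of any of dishes, filter_box, rinse_bottle, screwdriver, tube_rack, steel_pot from where it was at the start of the episode above 0.03 m).
It also fails if it takes over 67 s, if anything falls off the work surface, if the arm or the gripper's body presses on something with over 40 N, if the wrist force passes 120 N, or if a joint passes its speed limit or range.

## Working session

There is one attempt and no reset: what is moved stays moved. The work goes in short steps, Python scripts to look and compute and a tool call to move; the robot and the scene stay as the last step left them, time stands still between calls to the robot, and variables do not carry over. Pictures are saved under pics/ and viewed, and the job is handed in when it is done.

Besides the shell and the picture viewer there is one more tool, called after ">>>" as name(argument=value, ...) on one line, values as JSON. jog_arm: Moves the arm, as the interface text tells. Its arguments: {"type":"object","properties":{"increments":{"type":"string"},"squeeze":{"type":"number"}},"required":["increments"]}

```bash
ls; mkdir -p pics
python3 - <<'E'
from rig import r
import cv2
print(r.sense())
for n in ["scene","top","wrist"]:
    c=r.camera_info(n); print(n,c)
    cv2.imwrite(f"pics/{n}0.png",r.grab_frame(n)[:,:,::-1])
E
```

```text
pics
{'clock': 0.0, 'qpos': array([-1.14342348e+00,  3.53638618e-01,  1.63415767e+00, -2.38988307e-05,
        1.15516943e+00, -2.42710443e-03]), 'qvel': array([-0.00037324,  0.00024666, -0.00023476, -0.00046878,  0.00087089,
       -0.00057629]), 'joint_efforts': array([-2.28039979e-03, -6.05263209e+01, -3.42063296e+01,  1.60247691e-05,
        9.49440437e-03,  1.08192069e-06]), 'eef_pos': array([ 260.20978484, -567.72981485,  230.55754997]), 'tcp_rot': array([-3.14021954e+00,  1.85182545e-05,  4.29809632e-01]), 'contact_force': array([ 0.16155093, -0.14267248,  0.35577419]), 'wrist_torque': array([-0.01562156, -0.03654981, -0.01823997]), 'opening': 1.0006146163051823}
scene {'K': array([[554.87107036,   0.        , 321.52568255],
       [  0.        , 554.87107036, 235.56294619],
       [  0.        ,   0.        ,   1.        ]]), 'rvec': array([ 2.25108145,  0.74310874, -0.30359622]), 'tvec': array([-478.19095026,  -84.6861897 , 1476.6314352 ])}
top {'K': array([[620.16903938,   0.        , 323.022084  ],
       [  0.        , 620.16903938, 234.85568933],
       [  0.        ,   0.        ,   1.        ]]), 'rvec': array([ 2.13990073, -2.1447838 ,  0.12777125]), 'tvec': array([  69.07298575,  580.68070363, 1422.56045577])}
wrist {'K': array([[371.64829954,   0.        , 318.65114949],
       [  0.        , 371.64829954, 234.66957262],
       [  0.        ,   0.        ,   1.        ]]), 'rvec': array([-2.41988202,  1.55149159,  0.24103421]), 'tvec': array([-623.42547664,  -39.76154274,  379.89821882])}
```

View pics/scene0.png

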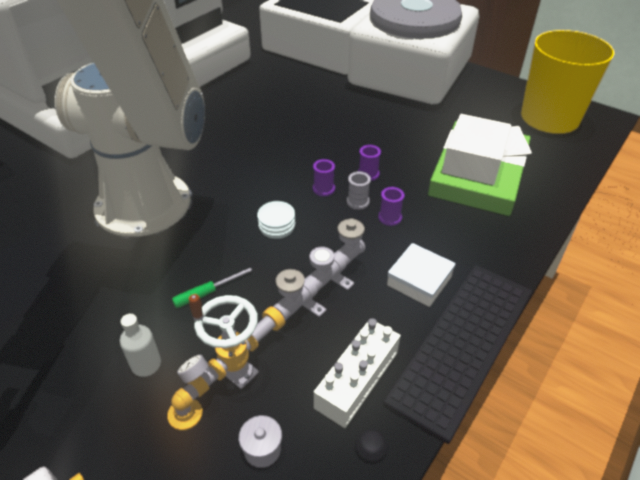

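View pics/top0.png

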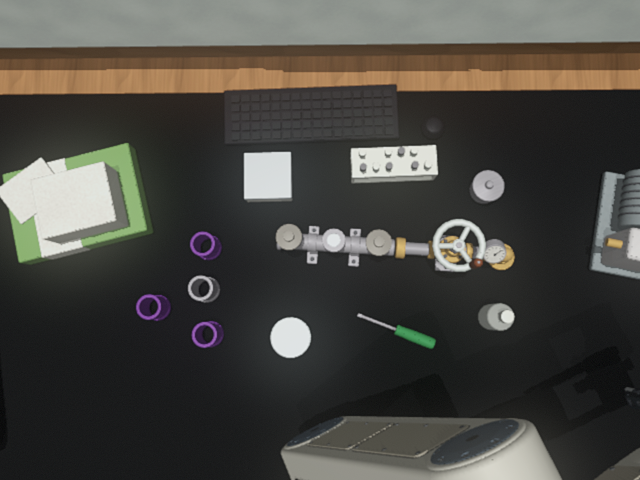

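View pics/wrist0.png

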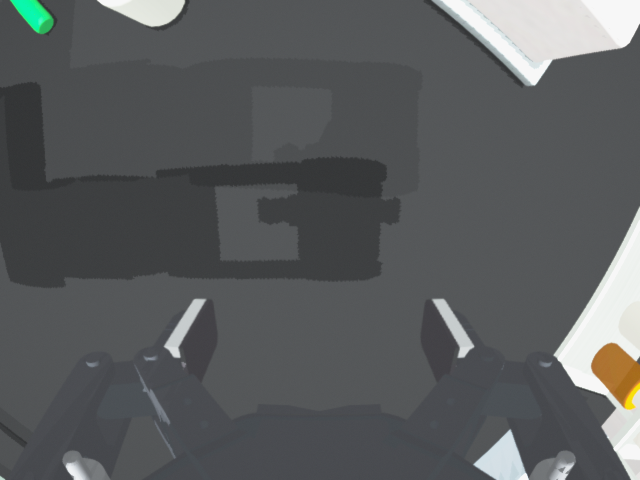

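The scene and top views show these candidates:
- **Funnel:** a steel/grey tube at top (203,289). Purple look-alikes are at (205,245), (153,307) and (207,334). The grey one fits the description.
- **Stations:** (289,236) and (378,242) have grey caps. The middle one at (333,240) is white, so it is the open one.
- **Valve:** the wheel is at (459,246) and the handle at about (478,263).

I'll confirm these with enlarged crops.

```bash
cat > h.py <<'E'
import numpy as np, cv2
from rig import r
def ray(n,u,v):
    c=r.camera_info(n);R=cv2.Rodrigues(c["rvec"])[0];t=c["tvec"]
    K=c["K"]
    if n=="wrist":
        x=(u-K[0,2])/K[0,0];y=(v-K[1,2])/K[1,1];th=np.hypot(x,y);s=np.sinc(th/np.pi)
        d=np.array([x*s,y*s,np.cos(th)])
    else: d=np.linalg.inv(K)@[u,v,1]
    return -R.T@t, R.T@d
def at(n,u,v,z):
    o,d=ray(n,u,v); return o+d*(z-o[2])/d[2]
def proj(n,p):
    c=r.camera_info(n);R=cv2.Rodrigues(c["rvec"])[0]
    q=R@np.array(p,float)+c["tvec"];K=c["K"]
    if n=="wrist":
        th=np.arctan2(np.hypot(q[0],q[1]),q[2]);ph=np.arctan2(q[1],q[0])
        return np.array([K[0,2]+K[0,0]*th*np.cos(ph),K[1,2]+K[0,0]*th*np.sin(ph)])
    q=K@q;return q[:2]/q[2]
E
python3 - <<'E'
from h import *
a=cv2.imread("pics/top0.png")
b=np.vstack([np.hstack([cv2.resize(a[225:350,130:255],(500,500),interpolation=2)[:, :400]*1,cv2.resize(a[205:280,270:405],(0,0),fx=1,fy=1)[:0]]) if 0 else cv2.resize(a[205:280,270:405],(720,400),interpolation=2)])
cv2.imwrite("pics/c1.png",b)
cv2.imwrite("pics/c2.png",cv2.resize(a[260:320,165:245],(800,600),interpolation=2))
cv2.imwrite("pics/c3.png",cv2.resize(a[210:282,418:514],(800,600),interpolation=2))
E
```

```text
(no output)
```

View pics/c1.png

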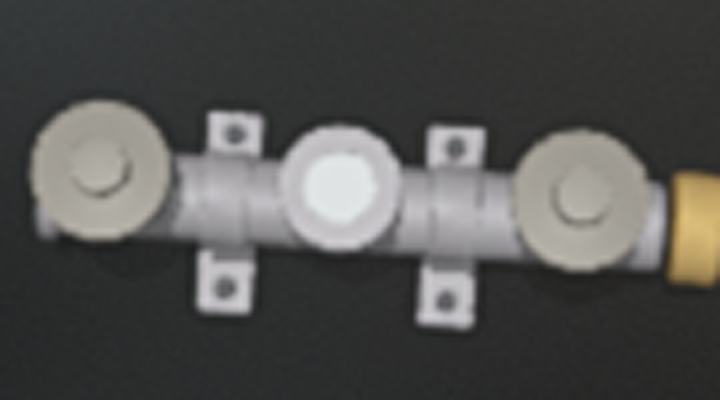

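View pics/c2.png

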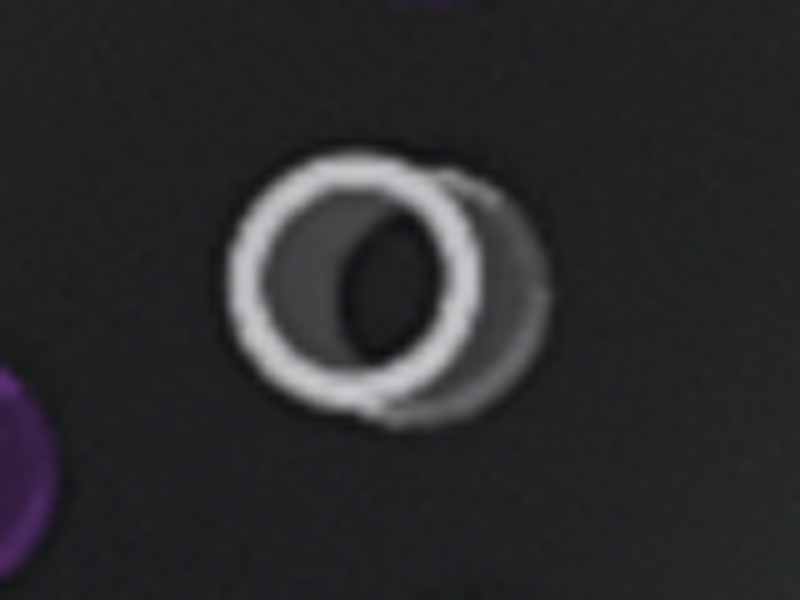

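View pics/c3.png

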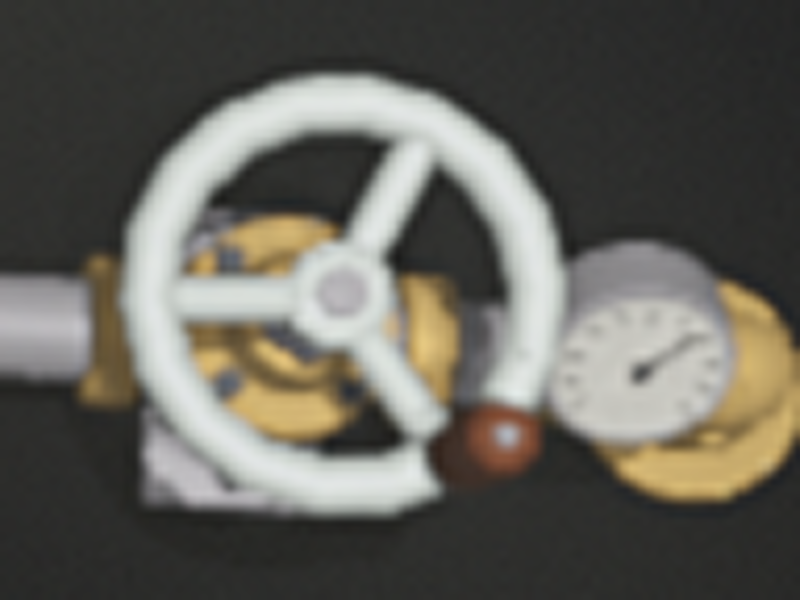

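Run:
```python
from h import *
T=lambda u,v,z:np.round(at("top",u,v,z),1)
print("funnel rim",T(199.95,287.55,80),"disc",T(333.34,239.66,116))
d=T(333.34,239.66,116)
print("cap1",T(289,236,142),"cap2",T(379,242,142)); h=T(458.7,244.4,165);k=T(478.4,261.6,223);print("hub",h,"handle",k,np.linalg.norm((k-h)[:2]),np.arctan2(k[1]-h[1],k[0]-h[0]))
f=T(199.95,287.55,80)
# overlay
def circ(im,n,c,rad,z,col):
    P=[proj(n,(c[0]+rad*np.cos(a),c[1]+rad*np.sin(a),z)) for a in np.linspace(0,6.283,60)]
    cv2.polylines(im,[np.int32(np.array(P)*4*16+32)],True,col,1,cv2.LINE_AA,4)
for n,boxes in (("top",[(165,260),(290,205),(400,205)]),("scene",[(320,150),(280,230),(170,280)])):
    a=cv2.imread(f"pics/{n}0.png");a=cv2.resize(a,None,fx=4,fy=4,interpolation=2)
    circ(a,n,f,28,80,(0,255,0));circ(a,n,f,30,0,(0,255,255));circ(a,n,d,15,116,(0,0,255));circ(a,n,d,26,115,(255,0,0))
    circ(a,n,h,57,160,(0,255,0));circ(a,n,k,10,223,(0,255,255))
    cs=[a[y*4:y*4+360,x*4:x*4+400] for x,y in boxes]
    cv2.imwrite(f"pics/ov_{n}.png",cv2.resize(np.hstack(cs),(800,240)) if 0 else np.vstack([np.hstack(cs[:2]),np.hstack([cs[2],cs[2]*0])])[:600+120][:, :800])
```

```text
funnel rim [455.3 347.3  80. ] disc [559.5  43.4 116. ]
cap1 [564.6 140.7 142. ] cap2 [550.7 -56.4 142. ]
hub [ 542.  -225.2  165. ] handle [ 499.5 -252.5  223. ] 50.51277066247703 -2.570612019226924
```

```bash
python3 -c "
import cv2
for n in('top','scene'):
    a=cv2.imread(f'pics/ov_{n}.png');cv2.imwrite(f'pics/ov2_{n}.png',cv2.resize(a,(666,600)))"
```

```text
(no output)
```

View pics/ov2_scene.png

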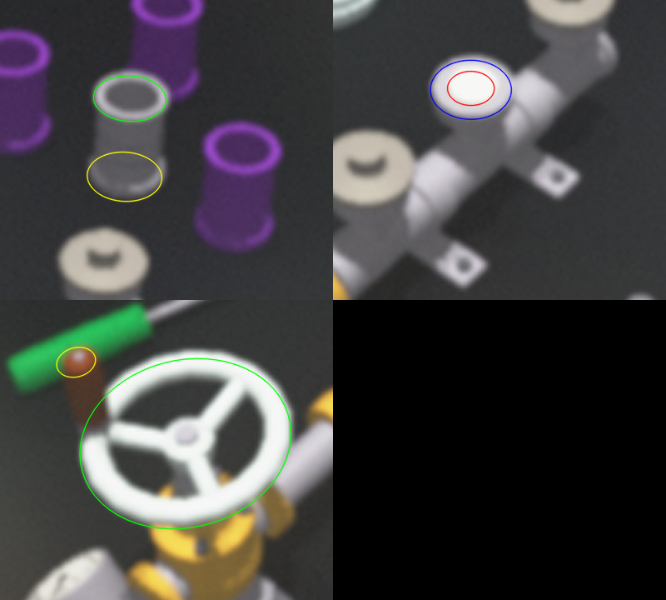

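View pics/ov2_top.png

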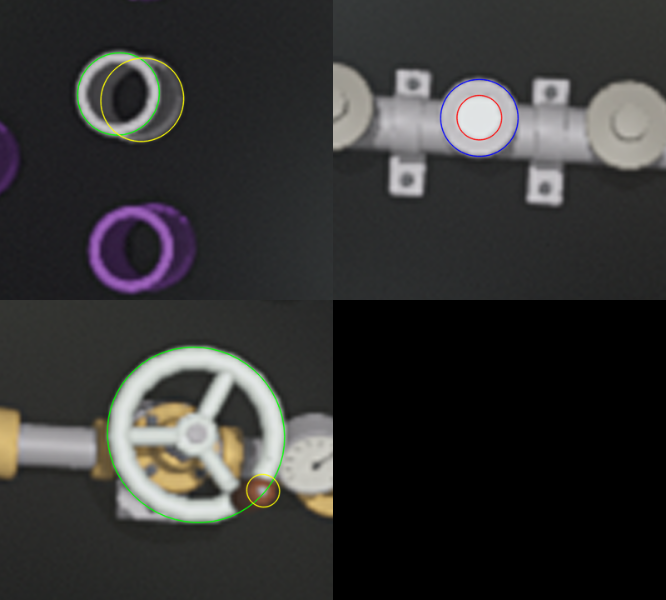

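```bash
cat >> h.py <<'E'
from scipy.spatial.transform import Rotation as Rn
def plan(target,yaw,n,start=None,yaw0=None,g=1):
    """per-row tool increments, tool assumed pointing down (levels out)"""
    s=r.sense()
    p=np.array(s["eef_pos"] if start is None else start,float)
    y0=s["tcp_rot"][2] if yaw0 is None else yaw0
    R0=Rn.from_euler("xyz",s["tcp_rot"]) if yaw0 is None else Rn.from_euler("xyz",[np.pi,0,y0])
    t=np.array(target,float); dy=(yaw-y0+np.pi)%(2*np.pi)-np.pi
    R=R0; q=p.copy(); rows=[]
    for k in range(1,n+1):
        pk=p+(t-p)*k/n; Rk=Rn.from_euler("xyz",[np.pi,0,y0+dy*k/n])
        d=np.round(R.inv().apply(pk-q)/10,2); w=np.round((R.inv()*Rk).as_rotvec(),3)
        q=q+R.apply(d*10); R=R*Rn.from_rotvec(w)
        rows.append(" ".join(f"{v:g}" for v in [*(d+0.),*(w+0.),g]))
    for i in range(0,n,8): print("; ".join(rows[i:i+8]))
    print("end",q.round(1),R.as_euler("xyz").round(3))
E
python3 - <<'E'
from h import *
s=r.sense();R=Rn.from_euler("xyz",s["tcp_rot"]);o,_=ray("wrist",320,240)
c=r.camera_info("wrist");Rc=cv2.Rodrigues(c["rvec"])[0].T
print("cam in tool",R.inv().apply(o-s["eef_pos"]), R.inv().apply(Rc.T))
# gauge
def tri(a,b):
    o1,d1=ray("top",*a);o2,d2=ray("scene",*b);A=np.c_[d1,-d2];x=np.linalg.lstsq(A,o2-o1,rcond=None)[0]
    return o1+d1*x[0],o2+d2*x[1]
print("gauge",tri((495,253),(190,375)))
plan([455,347,230],2.566,24)
E
```

```text
cam in tool [  77.0073825    -0.91761735 -142.83250114] [[ 5.29476540e-04  9.99999857e-01 -8.12813600e-05]
 [-9.53426885e-01  4.80300841e-04 -3.01623846e-01]
 [-3.01623764e-01  2.37198584e-04  9.53427002e-01]]
gauge (array([ 530.95378515, -320.62261578,   93.14785775]), array([ 532.6600049 , -318.66408386,   92.82171856]))
2.33 -3.13 0.01 -0.001 0 -0.089 1; 2.59 -2.91 0 0 0 -0.089 1; 2.84 -2.66 0 0 0 -0.089 1; 3.07 -2.4 0.01 0 0 -0.089 1; 3.27 -2.12 0 0 0 -0.089 1; 3.45 -1.82 0 0 0 -0.089 1; 3.59 -1.51 0.01 0 0 -0.089 1; 3.71 -1.18 0 0 0 -0.089 1
3.81 -0.85 0 0 0 -0.089 1; 3.86 -0.51 0.01 0 0 -0.089 1; 3.9 -0.16 0 0 0 -0.089 1; 3.89 0.19 0 0 0 -0.089 1; 3.86 0.53 0.01 0 0 -0.089 1; 3.8 0.87 0 0 0 -0.089 1; 3.7 1.21 0 0 0 -0.089 1; 3.59 1.53 0.01 0 0 -0.089 1
3.43 1.84 0 0 0 -0.089 1; 3.26 2.14 0 0 0 -0.089 1; 3.05 2.43 0.01 0 0 -0.089 1; 2.83 2.68 0 0 0 -0.089 1; 2.57 2.92 0 0 0 -0.089 1; 2.31 3.15 0.01 0 0 -0.089 1; 2.01 3.33 0 0 0 -0.089 1; 1.72 3.5 0 0 0 -0.089 1
end [455. 347. 230.] [ 3.141 -0.     2.566]
```

>>> jog_arm(increments="2.33 -3.13 0.01 -0.001 0 -0.089 1; 2.59 -2.91 0 0 0 -0.089 1; 2.84 -2.66 0 0 0 -0.089 1; 3.07 -2.4 0.01 0 0 -0.089 1; 3.27 -2.12 0 0 0 -0.089 1; 3.45 -1.82 0 0 0 -0.089 1; 3.59 -1.51 0.01 0 0 -0.089 1; 3.71 -1.18 0 0 0 -0.089 1")

```text
clock: 0.95
eef_pos: [325.3, -261.7, 230.7]
tcp_rot: [3.141, 0.001, 1.145]
contact_force: [0.4, -0.4, -0.2]
opening: 1.006
```

>>> jog_arm(increments="3.81 -0.85 0 0 0 -0.089 1; 3.86 -0.51 0.01 0 0 -0.089 1; 3.9 -0.16 0 0 0 -0.089 1; 3.89 0.19 0 0 0 -0.089 1; 3.86 0.53 0.01 0 0 -0.089 1; 3.8 0.87 0 0 0 -0.089 1; 3.7 1.21 0 0 0 -0.089 1; 3.59 1.53 0.01 0 0 -0.089 1")

```text
clock: 1.75
eef_pos: [390.2, 43.4, 230.3]
tcp_rot: [3.141, 0.001, 1.858]
contact_force: [0.5, -1.1, 0.1]
opening: 1.002
```

>>> jog_arm(increments="3.43 1.84 0 0 0 -0.089 1; 3.26 2.14 0 0 0 -0.089 1; 3.05 2.43 0.01 0 0 -0.089 1; 2.83 2.68 0 0 0 -0.089 1; 2.57 2.92 0 0 0 -0.089 1; 2.31 3.15 0.01 0 0 -0.089 1; 2.01 3.33 0 0 0 -0.089 1; 1.72 3.5 0 0 0 -0.089 1")

```text
clock: 2.55
eef_pos: [455.0, 348.3, 229.5]
tcp_rot: [-3.141, 0.001, 2.57]
contact_force: [1.4, 0.3, 0.3]
opening: 1.001
```

Run:
```python
from h import *
s=r.sense();print(s["clock"],s["eef_pos"],s["tcp_rot"],s["qpos"])
cv2.imwrite("pics/w1.png",r.grab_frame("wrist")[:,:,::-1])
print(proj("wrist",[455,347,80]))
```

```text
2.55 [455.04781135 348.25587274 229.52854988] [-3.14069025e+00  7.84609172e-04  2.56973873e+00] [ 6.51239542e-01  2.74761906e-01  1.74813891e+00 -1.16154734e-03
  1.11927316e+00 -3.47195383e-01]
[309.7488152  220.07995814]
```

View pics/w1.png

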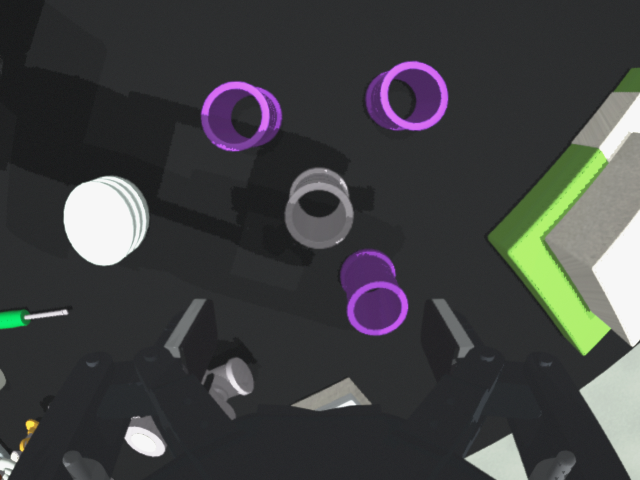

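The steel funnel's rim is at about (319,215) in the wrist image, surrounded by the three purple ones at (236,117), (406,97) and (377,308). I'll fit the rim circle.

Run:
```python
from h import *
a=cv2.imread("pics/w1.png")
b=cv2.resize(a[150:270,260:380],(600,600),interpolation=2)
f=at("wrist",319.3,215,80)
print(f)
def circ(im,n,c,rad,z,col):
    P=[(proj(n,(c[0]+rad*np.cos(t),c[1]+rad*np.sin(t),z))-[260,150]+.5)*5-.5 for t in np.linspace(0,6.283,60)]
    cv2.polylines(im,[np.int32(np.array(P)*16)],True,col,1,cv2.LINE_AA,4)
circ(b,"wrist",f,28,80,(0,255,0));circ(b,"wrist",f,30,0,(0,255,255));circ(b,"wrist",f,22,80,(0,255,0))
cv2.imwrite("pics/w1c.png",b)
```

```text
[455.56518677 355.86994357  80.        ]
```

View pics/w1c.png

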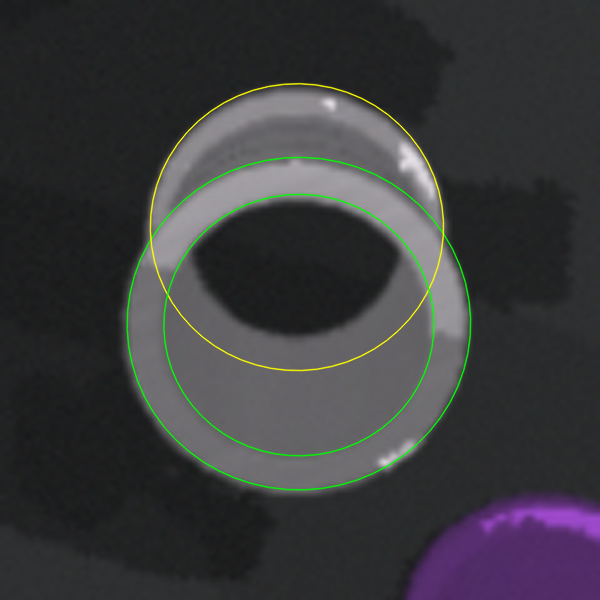

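Run:
```python
from h import *
for i in range(3):
    s=r.sense();c=r.camera_info("wrist");print(s["clock"],s["eef_pos"],s["tcp_rot"],s["qvel"].round(3), -cv2.Rodrigues(c["rvec"])[0].T@c["tvec"])
    im=r.grab_frame("wrist")
    d=proj("wrist",[455.6,355.9,80])
cv2.imwrite("pics/w2.png",im[:,:,::-1])
a=im[:,:,::-1].copy()
b=cv2.resize(a[150:270,260:380],(600,600),interpolation=2)
f=at("wrist",319.3,215,80)
print(f)
def circ(im,n,c,rad,z,col):
    P=[(proj(n,(c[0]+rad*np.cos(t),c[1]+rad*np.sin(t),z))-[260,150]+.5)*5-.5 for t in np.linspace(0,6.283,60)]
    cv2.polylines(im,[np.int32(np.array(P)*16)],True,col,1,cv2.LINE_AA,4)
circ(b,"wrist",f,28,80,(0,255,0));circ(b,"wrist",f,30,0,(0,255,255));circ(b,"wrist",f,22,80,(0,255,0))
cv2.imwrite("pics/w2c.png",b)
```

```text
2.6 [456.57484106 353.46676591 229.77492325] [3.13804015e+00 2.14473030e-04 2.57582014e+00] [-0.047 -0.05   0.079 -0.011 -0.007  0.074] [390.75667153 395.1795803  372.60238853]
2.65 [455.88735615 350.64927988 229.52052593] [3.14017592e+00 6.43564430e-04 2.57090282e+00] [-0.042 -0.04   0.072 -0.025  0.02   0.041] [390.3472409  393.00530645 372.28293721]
2.7 [455.10616672 348.36903553 229.21252201] [-3.14076570e+00  6.36967187e-04  2.56807398e+00] [-0.036 -0.028  0.049 -0.012  0.01   0.015] [389.86058228 391.15473247 371.97917759]
[453.12663448 348.71503456  80.        ]
```

View pics/w2c.png

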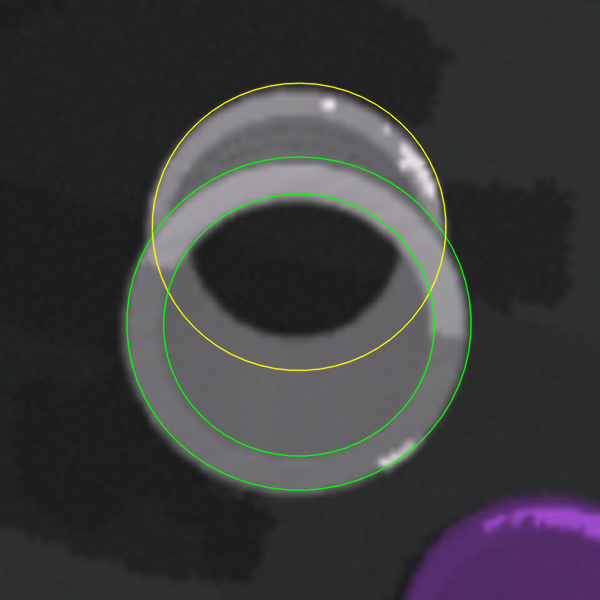

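>>> jog_arm(increments="0 0 0 0 0 0 1; 0 0 0 0 0 0 1; 0 0 0 0 0 0 1; 0 0 0 0 0 0 1; 0 0 0 0 0 0 1; 0 0 0 0 0 0 1; 0 0 0 0 0 0 1; 0 0 0 0 0 0 1")

```text
clock: 3.55
eef_pos: [455.2, 346.7, 229.8]
tcp_rot: [-3.141, 0.001, 2.566]
contact_force: [0.4, -0.3, 0.6]
opening: 1.002
```

```bash
cat >> h.py <<'E'
def fit(n,im,c0,specs,win=6):
    """refine circle centre (x,y): specs=[(radius,z)], gradient maxima along normals"""
    g=cv2.GaussianBlur(cv2.cvtColor(im,cv2.COLOR_RGB2GRAY),(3,3),0).astype(np.float32)
    c=np.array(c0[:2],float)
    for it in range(6):
        A=[];b=[]
        for rad,z in specs:
            for t in np.linspace(0,2*np.pi,72,endpoint=False):
                u=np.array([np.cos(t),np.sin(t)]);P=lambda rr:proj(n,[*(c+u*rr),z])
                rr=rad+np.arange(-win,win+.01,.5);q=np.array([P(x) for x in rr],np.float32)
                v=cv2.remap(g,q[:,:1].copy(),q[:,1:].copy(),cv2.INTER_CUBIC).ravel()
                d=np.abs(np.gradient(v));k=d.argmax()
                if d[k]>3 and 0<k<len(d)-1: A.append([*u,1]);b.append(rr[k]-rad)
        A=np.array(A);b=np.array(b)
        m=np.abs(b-np.median(b))<10
        for _ in range(5):
            x=np.linalg.lstsq(A[m],b[m],rcond=None)[0];res=b-A@x;m=np.abs(res)<max(1,1.5*np.std(res[m]))
        c=c+x[:2];win=max(3,win-1)
    return c,x[2],m.sum(),len(m),np.std(res[m])
E
python3 - <<'E'
from h import *
s=r.sense();print(s["clock"],s["eef_pos"],s["tcp_rot"],s["qvel"].round(3),s["contact_force"])
im=r.grab_frame("wrist");cv2.imwrite("pics/w3.png",im[:,:,::-1])
print("rim outer",fit("wrist",im,(454,349),[(28,80)]))
print("rim in",fit("wrist",im,(454,349),[(22,80)]))
t=cv2.imread("pics/top0.png")[:,:,::-1].copy()
print("top rim",fit("top",t,(455,347),[(28,80)]))
print("top disc",fit("top",t,(559.5,43.4),[(15,116)]),fit("top",t,(559.5,43.4),[(26,115)]))
print("top wheel",fit("top",t,(542,-225),[(57,160)]),fit("top",t,(542,-225),[(43,160)]))
t=cv2.imread("pics/scene0.png")[:,:,::-1].copy()
print("sc rim",fit("scene",t,(455,347),[(28,80)]))
print("sc disc",fit("scene",t,(559.5,43.4),[(15,116)]),fit("scene",t,(559.5,43.4),[(26,115)]))
print("sc wheel",fit("scene",t,(542,-225),[(57,160)]),fit("scene",t,(542,-225),[(43,160)]))
E
```

```text
3.55 [455.16220047 346.67486447 229.82264009] [-3.14115869e+00  9.14972642e-04  2.56584440e+00] [-0.001 -0.     0.     0.001  0.     0.001] [ 0.43736709 -0.29581678  0.55695868]Traceback (most recent call last):
  File "<stdin>", line 4, in <module>
  File "h.py", line 45, in fit
    rr=rad+np.arange(-win,win+.01,.5);q=np.array([P(x) for x in rr],np.float32)
                                                  ~^^^
  File "h.py", line 44, in <lambda>
    u=np.array([np.cos(t),np.sin(t)]);P=lambda rr:proj(n,[*(c+u*rr),z])
                                                  ~~~~^^^^^^^^^^^^^^^^^
  File "h.py", line 14, in proj
    c=r.camera_info(n);R=cv2.Rodrigues(c["rvec"])[0]
ValueError: time passes only in moves, steps and waits
```

```bash
cat > /tmp/p.py <<'E'
s=open('h.py').read()
s=s.replace('r.camera_info(n)','cam(n)').replace("def ray(","_c={}\ndef cam(n):\n    if n not in _c: _c[n]=r.camera_info(n)\n    return _c[n]\ndef ray(",1)
open('h.py','w').write(s)
E
python3 /tmp/p.py
cat > fitall.py <<'E'
from h import *
im=cv2.imread("pics/w3.png")[:,:,::-1].copy()
print("rim outer",fit("wrist",im,(454,349),[(28,80)]))
print("rim in",fit("wrist",im,(454,349),[(22,80)]))
t=cv2.imread("pics/top0.png")[:,:,::-1].copy()
print("top rim",fit("top",t,(455,347),[(28,80)]))
print("top disc",fit("top",t,(559.5,43.4),[(15,116)]),fit("top",t,(559.5,43.4),[(26,115)]))
print("top wheel",fit("top",t,(542,-225),[(57,160)]),fit("top",t,(542,-225),[(43,160)]))
t=cv2.imread("pics/scene0.png")[:,:,::-1].copy()
print("sc rim",fit("scene",t,(455,347),[(28,80)]))
print("sc disc",fit("scene",t,(559.5,43.4),[(15,116)]),fit("scene",t,(559.5,43.4),[(26,115)]))
print("sc wheel",fit("scene",t,(542,-225),[(57,160)]),fit("scene",t,(542,-225),[(43,160)]))
E
python3 fitall.py; ls pics
```

```text
rim outer (array([454.06793877, 349.21189292]), np.float64(-0.06623946445659475), np.int64(66), 70, np.float64(0.20918230040271993))
rim in (array([456.91781458, 346.10138457]), np.float64(1.8712045235446546), np.int64(31), 40, np.float64(0.4388269118832238))
top rim (array([455.20700369, 347.2965554 ]), np.float64(0.4439661131938639), np.int64(61), 70, np.float64(0.48910900856408807))
top disc (array([559.72723821,  43.58518349]), np.float64(-0.34630069975598), np.int64(57), 72, np.float64(0.5315084635678073)) (array([559.93879439,  43.20792273]), np.float64(0.10873976932674882), np.int64(51), 67, np.float64(0.47173562863342144))
top wheel (array([ 541.85484186, -226.50570258]), np.float64(-0.24904272562446703), np.int64(49), 61, np.float64(0.5345490952391688)) (array([ 541.64555244, -225.50257502]), np.float64(-0.1816222456559975), np.int64(46), 65, np.float64(0.5449762654619171))
sc rim (array([455.25694224, 350.86484575]), np.float64(1.4287388266530991), np.int64(42), 51, np.float64(0.5605628390660378))
sc disc (array([558.10054605,  48.33125808]), np.float64(1.0904735709191806), np.int64(16), 17, np.float64(0.4232065208148711)) (array([558.61463149,  46.11318789]), np.float64(-0.14040460240943525), np.int64(45), 65, np.float64(0.5108684995990818))
sc wheel (array([ 539.20386412, -221.59315082]), np.float64(-0.025653729707494754), np.int64(49), 65, np.float64(0.4678041441423641)) (array([ 540.42133067, -222.16101393]), np.float64(-1.2469615942440104), np.int64(53), 64, np.float64(0.5293479243943063))
c1.png
c2.png
c3.png
ov2_scene.png
ov2_top.png
ov_scene.png
ov_top.png
scene0.png
top0.png
w1.png
w1c.png
w2.png
w2c.png
w3.png
wrist0.png
```

The fits put the funnel rim at (454,349) from the wrist camera, and the top and scene views agree within about 3 mm. The disc is at about (559.5,44), and the station pitch to the caps is about 98 mm, as it should be. I'll descend and grip now.

>>> jog_arm(increments="0.23 0.15 3 0 0 0 1; 0 0 4 0 0 0 1; 0 0 4 0 0 0 1; 0 0 4 0 0 0 1; 0 0 2.5 0 0 0 1; 0 0 1.5 0 0 0 1; 0 0 0.8 0 0 0 1; 0 0 0.4 0 0 0 1", squeeze=40)

```text
clock: 4.4
eef_pos: [454.4, 349.2, 27.8]
tcp_rot: [-3.141, 0.001, 2.566]
contact_force: [0.7, 0.3, 1.0]
opening: 1.0
```

>>> jog_arm(increments="0 0 0 0 0 0 1; 0 0 0 0 0 0 1; 0 0 0 0 0 0 -1; 0 0 0 0 0 0 -1; 0 0 0 0 0 0 -1; 0 0 0 0 0 0 -1; 0 0 0 0 0 0 -1; 0 0 0 0 0 0 -1")

```text
clock: 5.2
eef_pos: [454.4, 349.2, 28.7]
tcp_rot: [3.141, 0.001, 2.566]
contact_force: [-1.7, -0.6, 8.1]
opening: 0.604
```

Run:
```python
from h import *
s=r.sense();print(s["clock"],s["eef_pos"],s["tcp_rot"],s["opening"],s["contact_force"])
im=r.grab_frame("wrist");cv2.imwrite("pics/w4.png",im[:,:,::-1])
```

```text
5.2 [454.36253311 349.16758231  28.66291893] [3.14136577e+00 1.08811523e-03 2.56567425e+00] 0.604391926521102 [-1.67432825 -0.61124372  8.09625925]
```

View pics/w4.png

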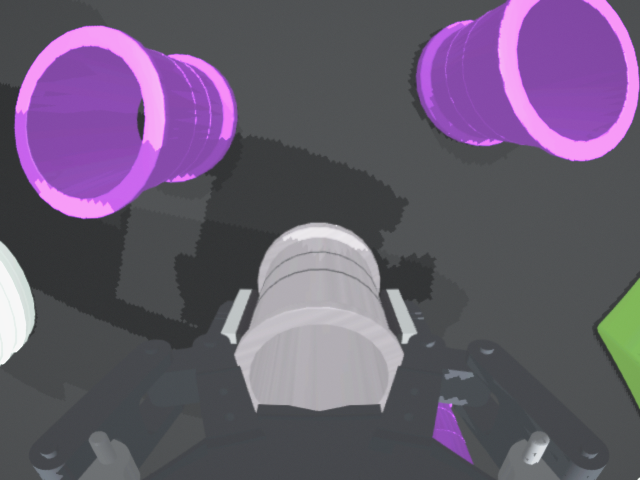

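>>> jog_arm(increments="0 0 -0.5 0 0 0 -1; 0 0 -2 0 0 0 -1; 0 0 -4 0 0 0 -1; 0 0 -4 0 0 0 -1; 0 0 -3.5 0 0 0 -1; 0 0 -2 0 0 0 -1; 0 0 -1 0 0 0 -1; 0 0 0 0 0 0 -1")

```text
clock: 6.05
eef_pos: [454.4, 349.5, 198.9]
tcp_rot: [3.14, 0.002, 2.566]
contact_force: [0.6, -0.1, -2.7]
opening: 0.601
```

Run:
```python
from h import *
s=r.sense();print(s["clock"],s["eef_pos"],s["tcp_rot"],s["opening"],s["contact_force"])
im=r.grab_frame("wrist");cv2.imwrite("pics/w5.png",im[:,:,::-1])
p=s["eef_pos"];
for h0 in (0,):
    z=p[2]-28.7
    for c,rad,zz in (("rim",28,80),("foot",30,0),("foot2",30,8)): print(c,fit("wrist",im,p,[(rad,z+zz)]), )
plan([610,11,198],2.566,16,g=-1)
```

```text
6.05 [454.43724461 349.45406361 198.90929444] [3.14012760e+00 1.52596945e-03 2.56580429e+00] 0.6005910809643982 [ 0.63795713 -0.06625189 -2.73564886]
rim (array([442.38676127, 354.70962667]), np.float64(-0.9606905865429065), np.int64(31), 43, np.float64(0.4293494411346636))
foot (array([454.86496069, 348.83688674]), np.float64(0.9409314441501875), np.int64(41), 41, np.float64(0.30741872557574534))
foot2 (array([451.60224223, 350.94143063]), np.float64(-0.5880345218993936), np.int64(41), 44, np.float64(0.3694446211069657))
-1.97 -1.24 0 0 0.001 0 -1; -1.97 -1.24 0 0 0 0 -1; -1.97 -1.24 -0.01 0 0 0 -1; -1.97 -1.24 0 0 0 0 -1; -1.96 -1.24 0 0 0 0 -1; -1.97 -1.24 0 0 0 0 -1; -1.97 -1.24 -0.01 0 0 0 -1; -1.97 -1.24 0 0 0 0 -1
-1.97 -1.24 0 0 0 0 -1; -1.97 -1.24 0 0 0 0 -1; -1.97 -1.24 -0.01 0 0 0 -1; -1.97 -1.24 0 0 0 0 -1; -1.96 -1.25 0 0 0 0 -1; -1.97 -1.24 0 0 0 0 -1; -1.97 -1.24 -0.01 0 0 0 -1; -1.97 -1.24 0 0 0 0 -1
end [610.  11. 198.] [-3.141 -0.     2.566]
```

View pics/w5.png

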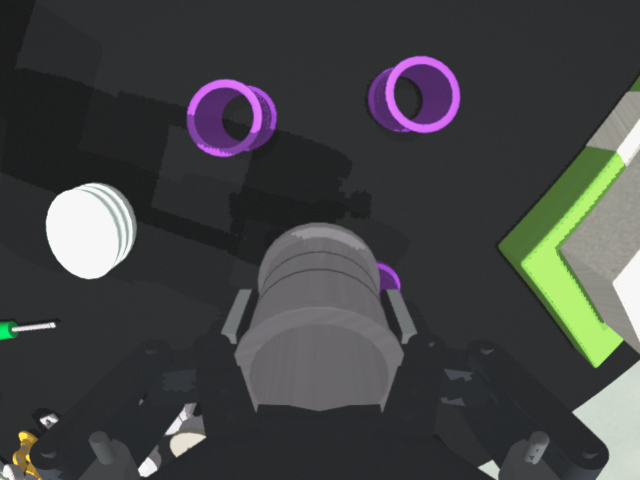

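Lifted without slip: the wrist view is identical to before, with the foot edge at (319,225). Next I'll carry it to a viewing point beside the station.

>>> jog_arm(increments="-1 -0.6 0 0 0.001 0 -1; -2.2 -1.4 0 0 0 0 -1; -2.6 -1.6 0 0 0 0 -1; -2.6 -1.6 0 0 0 0 -1; -2.6 -1.6 0 0 0 0 -1; -2.6 -1.6 0 0 0 0 -1; -2.6 -1.6 0 0 0 0 -1; -2.6 -1.6 0 0 0 0 -1")

```text
clock: 6.9
eef_pos: [548.1, 147.2, 196.1]
tcp_rot: [-3.139, -0.002, 2.566]
contact_force: [-0.1, 0.4, -2.6]
opening: 0.602
```

>>> jog_arm(increments="-2.6 -1.6 0 0 0 0 -1; -2.6 -1.6 0 0 0 0 -1; -2.6 -1.6 0 0 0 0 -1; -2.2 -1.4 0 0 0 0 -1; -1.6 -1 0 0 0 0 -1; -0.7 -0.5 0 0 0 0 -1; -0.4 -0.2 0 0 0 0 -1; 0 0 0 0 0 0 -1")

```text
clock: 7.7
eef_pos: [611.9, 14.2, 197.4]
tcp_rot: [-3.141, -0.001, 2.566]
contact_force: [0.1, 0.2, -1.9]
opening: 0.603
```

Run:
```python
from h import *
s=r.sense();print(s["clock"],s["eef_pos"],s["tcp_rot"],s["opening"],s["contact_force"],s["qvel"].round(3))
cam("wrist")
im=r.grab_frame("wrist");cv2.imwrite("pics/w6.png",im[:,:,::-1])
print(fit("wrist",im,(559,44),[(15,116)]),fit("wrist",im,(559,44),[(26,115)]))
```

```text
7.7 [611.87421088  14.1621935  197.44740668] [-3.14090447e+00 -8.04780153e-04  2.56561857e+00] 0.6030782949779913 [ 0.12431943  0.23756534 -1.91319258] [ 0.018 -0.011  0.006  0.004  0.001  0.01 ]
(array([557.99469349,  45.53759609]), np.float64(-0.002173563148533331), np.int64(58), 69, np.float64(0.18010292776290132)) (array([558.03296523,  45.51776416]), np.float64(-0.45287302482551006), np.int64(67), 68, np.float64(0.2944297764163704))
```

View pics/w6.png

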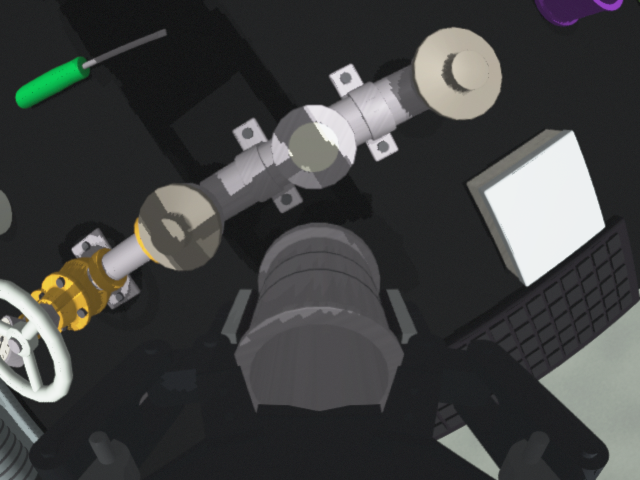

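The open station's white disc fits at wrist (314,146), which gives (558.0,45.5). The funnel, measured by the same camera at the same yaw, sits at the TCP within 0.3 mm. I'll move over the station.

>>> jog_arm(increments="0.5 0 0 0 0 0 -1; 1.3 0 0 0 0 0 -1; 1.5 -0.1 0 0 0 0 -1; 1.4 -0.1 0 0 0 0 -1; 0.9 -0.1 0 0 0 0 -1; 0.4 0 0 0 0 0 -1; 0.2 0 0 0 0 0 -1; 0 0 0 0 0 0 -1")

```text
clock: 8.55
eef_pos: [558.6, 45.4, 198.0]
tcp_rot: [-3.141, 0.0, 2.566]
contact_force: [0.7, -0.5, -1.2]
opening: 0.605
```

Run:
```python
from h import *
s=r.sense();print(s["clock"],s["eef_pos"],s["tcp_rot"],s["opening"],s["contact_force"],s["qvel"].round(3))
R=Rn.from_euler("xyz",s["tcp_rot"]);print(R.inv().apply(np.array([558.3,45.5,150])-s["eef_pos"]))
```

```text
8.55 [558.60264085  45.3782167  198.04552939] [-3.14135688e+00  3.26090370e-04  2.56594871e+00] 0.6047636321899891 [ 0.66774822 -0.53949742 -1.23064385] [-0.007  0.01  -0.009 -0.001 -0.001 -0.004]
[ 0.33583079 -0.05126518 48.04543585]
```

>>> jog_arm(increments="0 0 0.5 0 0 0 -1; 0 0 1.1 0 0 0 -1; 0 0 1.2 0 0 0 -1; 0 0 1 0 0 0 -1; 0 0 0.6 0 0 0 -1; 0 0 0.4 0 0 0 -1; 0 0 0.2 0 0 0 -1; 0 0 0 0 0 0 -1")

```text
clock: 9.35
eef_pos: [558.4, 45.3, 147.7]
tcp_rot: [-3.141, -0.0, 2.566]
contact_force: [-0.1, -0.3, -1.6]
opening: 0.604
```

>>> jog_arm(increments="0 0 0 0 0 0 -1; 0 0 0.1 0 0 0 -1; 0 0 0.1 0 0 0 -1; 0 0 0.05 0 0 0 -1; 0 0 0.05 0 0 0 -1; 0 0 0 0 0 0 -1; 0 0 0 0 0 0 -1; 0 0 0 0 0 0 -1")

```text
clock: 10.15
eef_pos: [558.5, 45.3, 144.9]
tcp_rot: [-3.141, -0.0, 2.566]
contact_force: [0.3, 0.2, -1.4]
opening: 0.605
```

Run:
```python
from h import *
s=r.sense();print(s["clock"],s["eef_pos"],s["tcp_rot"],s["opening"],s["contact_force"],s["wrist_torque"])
im=r.grab_frame("wrist");cv2.imwrite("pics/w7.png",im[:,:,::-1])
```

```text
10.15 [558.45151335  45.30577869 144.90760605] [-3.14116027e+00 -9.51520913e-05  2.56577530e+00] 0.604994337092479 [ 0.28164579  0.2196006  -1.36416892] [ 0.07222222 -0.02702641  0.00674553]
```

View pics/w7.png

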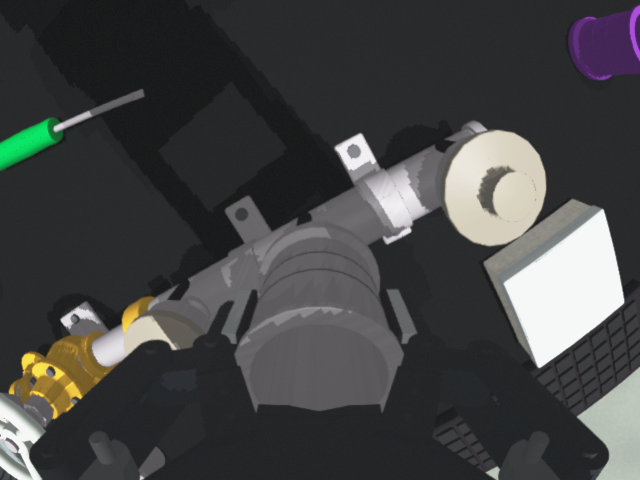

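Not touching yet (z 144.9, force unchanged). I'll lower it in finer steps.

>>> jog_arm(increments="0 0 0.05 0 0 0 -1; 0 0 0.05 0 0 0 -1; 0 0 0.05 0 0 0 -1; 0 0 0.05 0 0 0 -1; 0 0 0 0 0 0 -1; 0 0 0 0 0 0 -1; 0 0 0 0 0 0 -1; 0 0 0 0 0 0 -1")

```text
clock: 11.0
eef_pos: [558.5, 45.3, 143.7]
tcp_rot: [-3.141, 0.0, 2.566]
contact_force: [-2.7, 0.1, 7.5]
opening: 0.603
```

>>> jog_arm(increments="0 0 0 0 0 0 0.4; 0 0 0 0 0 0 0.6; 0 0 0 0 0 0 0.8; 0 0 0 0 0 0 1; 0 0 0 0 0 0 1; 0 0 0 0 0 0 1; 0 0 0 0 0 0 1; 0 0 0 0 0 0 1")

```text
clock: 11.8
eef_pos: [558.4, 45.3, 142.8]
tcp_rot: [-3.141, -0.0, 2.566]
contact_force: [0.8, 0.3, 0.2]
opening: 0.996
```

Run:
```python
from h import *
s=r.sense();print(s["clock"],s["eef_pos"],s["tcp_rot"],s["opening"],s["contact_force"],s["wrist_torque"])
im=r.grab_frame("wrist");cv2.imwrite("pics/w8.png",im[:,:,::-1])
```

```text
11.8 [558.43663544  45.29253078 142.83374197] [-3.14109387e+00 -1.56500847e-04  2.56580993e+00] 0.9963336909334297 [0.8423908  0.32207791 0.15304805] [-0.03572323  0.01835979 -0.0148282 ]
```

View pics/w8.png

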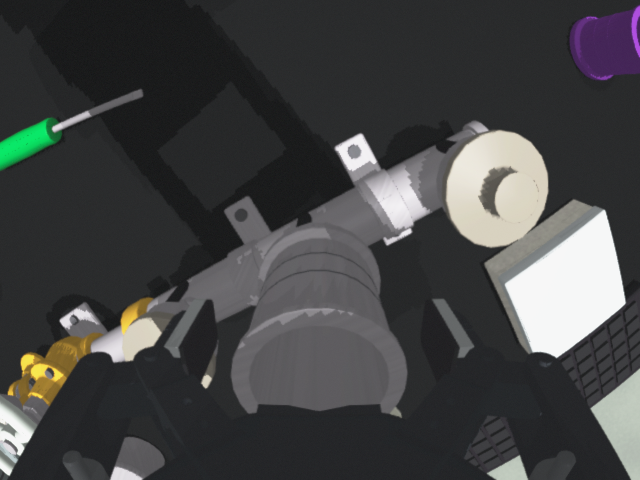

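>>> jog_arm(increments="0 0 -0.5 0 0 0 1; 0 0 -1 0 0 0 1; 0 0 -2 0 0 0 1; 0 0 -3 0 0 0 1; 0 0 -3 0 0 0 1; 0 0 -2.5 0 0 0 1; 0 0 -1 0 0 0 1; 0 0 0 0 0 0 1")

```text
clock: 12.65
eef_pos: [559.3, 45.4, 274.6]
tcp_rot: [3.14, 0.002, 2.566]
contact_force: [0.5, 0.2, -0.8]
opening: 1.003
```

Run:
```python
from h import *
s=r.sense();print(s["clock"],s["eef_pos"],s["tcp_rot"],s["qpos"])
cam("wrist")
im=r.grab_frame("wrist");cv2.imwrite("pics/w9.png",im[:,:,::-1])
print(fit("wrist",im,(558.3,45.5),[(28,195)]))
for n in("top","scene"):cv2.imwrite(f"pics/{n}1.png",r.grab_frame(n)[:,:,::-1])
a=cv2.imread("pics/scene1.png");cv2.imwrite("pics/s1c.png",cv2.resize(a[200:320,260:400],(700,600),interpolation=2))
```

```text
12.65 [559.27300701  45.4199982  274.63783509] [3.14007000e+00 2.43001107e-03 2.56582795e+00] [ 7.85268014e-02  2.12396409e-01  1.72546808e+00 -2.90337272e-04
  1.20087333e+00 -9.16402092e-01]
(array([558.42285165,  45.83418831]), np.float64(-0.10421591556114267), np.int64(66), 68, np.float64(0.2529996577517579))
```

View pics/w9.png

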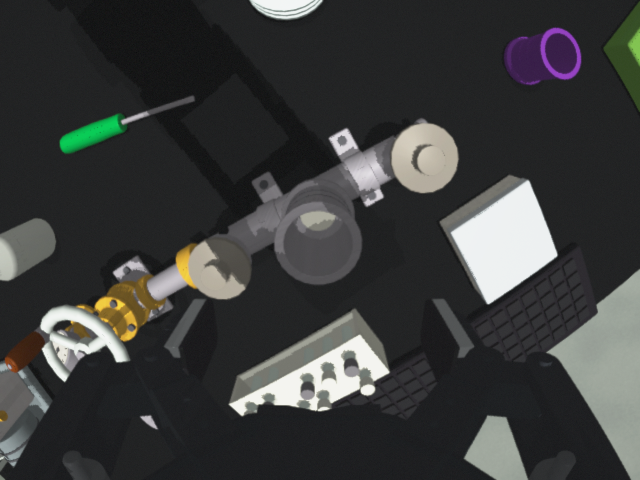

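View pics/scene1.png

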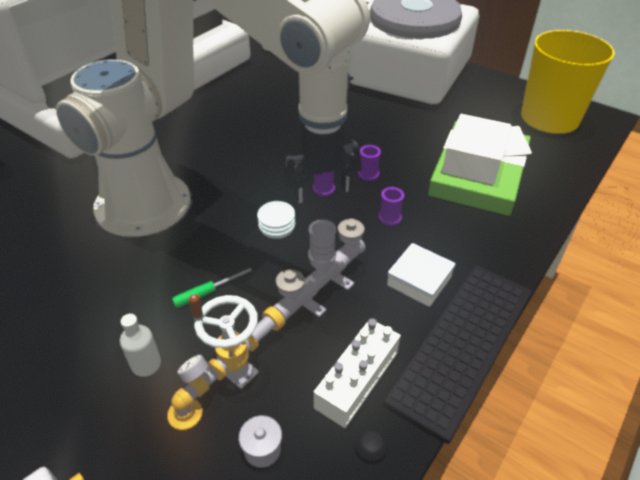

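The funnel stands upright. Its rim centre fits at (558.4,45.8) against the disc at (558.0,45.5), and both caps are in place. Next is the handwheel.

Run:
```python
from h import *
s=r.sense();print(s["eef_pos"],s["tcp_rot"])
plan([498,-250,280],1.18,16)
```

```text
[557.70510885  45.23965545 271.54762824] [-3.13987590e+00 -1.72192051e-03  2.56574971e+00]
-0.69 -1.75 -0.05 -0.002 -0.002 0.087 1; -0.84 -1.68 -0.05 0 0 0.086 1; -0.99 -1.61 -0.06 0 0 0.087 1; -1.12 -1.51 -0.05 0 0 0.086 1; -1.24 -1.42 -0.05 0 0 0.087 1; -1.36 -1.3 -0.06 0 0 0.087 1; -1.47 -1.17 -0.05 0 0 0.086 1; -1.57 -1.05 -0.05 0 0 0.087 1
-1.65 -0.9 -0.05 0 0 0.086 1; -1.72 -0.76 -0.06 0 0 0.087 1; -1.78 -0.61 -0.05 0 0 0.087 1; -1.83 -0.45 -0.05 0 0 0.086 1; -1.86 -0.29 -0.06 0 0 0.087 1; -1.88 -0.13 -0.05 0 0 0.087 1; -1.88 0.04 -0.05 0 0 0.086 1; -1.87 0.19 -0.05 0 0 0.087 1
end [ 498.  -249.9  280. ] [ 3.141 -0.     1.18 ]
```

>>> jog_arm(increments="-0.69 -1.75 -0.05 -0.002 -0.002 0.087 1; -0.84 -1.68 -0.05 0 0 0.086 1; -0.99 -1.61 -0.06 0 0 0.087 1; -1.12 -1.51 -0.05 0 0 0.086 1; -1.24 -1.42 -0.05 0 0 0.087 1; -1.36 -1.3 -0.06 0 0 0.087 1; -1.47 -1.17 -0.05 0 0 0.086 1; -1.57 -1.05 -0.05 0 0 0.087 1")

```text
clock: 13.6
eef_pos: [527.6, -102.9, 275.4]
tcp_rot: [-3.142, -0.001, 1.869]
contact_force: [-0.1, 0.3, 0.6]
opening: 1.002
```

>>> jog_arm(increments="-1.65 -0.9 -0.05 0 0 0.086 1; -1.72 -0.76 -0.06 0 0 0.087 1; -1.78 -0.61 -0.05 0 0 0.087 1; -1.83 -0.45 -0.05 0 0 0.086 1; -1.86 -0.29 -0.06 0 0 0.087 1; -1.88 -0.13 -0.05 0 0 0.087 1; -1.88 0.04 -0.05 0 0 0.086 1; -1.87 0.19 -0.05 0 0 0.087 1")

```text
clock: 14.4
eef_pos: [497.9, -250.3, 279.4]
tcp_rot: [-3.141, -0.001, 1.176]
contact_force: [-0.3, 0.3, -0.6]
opening: 0.998
```

>>> jog_arm(increments="0 0 0 0 0 0 1; 0 0 0 0 0 0 1; 0 0 0 0 0 0 1; 0 0 0 0 0 0 1; 0 0 0 0 0 0 1; 0 0 0 0 0 0 1; 0 0 0 0 0 0 1; 0 0 0 0 0 0 1")

```text
clock: 15.2
eef_pos: [498.8, -249.7, 281.2]
tcp_rot: [3.139, -0.001, 1.18]
contact_force: [-0.4, -0.1, -0.8]
opening: 0.998
```

Run:
```python
from h import *
s=r.sense();print(s["clock"],s["eef_pos"],s["tcp_rot"],s["qpos"])
cam("wrist")
im=r.grab_frame("wrist");cv2.imwrite("pics/w10.png",im[:,:,::-1])
print(fit("wrist",im,(540.3,-224),[(57,160)]),fit("wrist",im,(540.3,-224),[(43,160)]),fit("wrist",im,(498,-250.5),[(10,223)]))
```

```text
15.2 [ 498.80373333 -249.74498202  281.15170274] [ 3.13932084e+00 -1.05754740e-03  1.18006970e+00] [-4.67641757e-01  2.01960616e-01  1.72391832e+00  1.31181534e-03
  1.21353017e+00 -7.73713494e-02]
(array([ 540.18989061, -224.17775413]), np.float64(-0.23894534045247628), np.int64(65), 67, np.float64(0.30330258527087905)) (array([ 540.21054906, -223.78245659]), np.float64(-0.5070564461640139), np.int64(59), 68, np.float64(0.27430803449714936)) (array([ 498.32333022, -248.13651909]), np.float64(-0.5501813132404783), np.int64(43), 55, np.float64(0.35090243152177997))
```

View pics/w10.png

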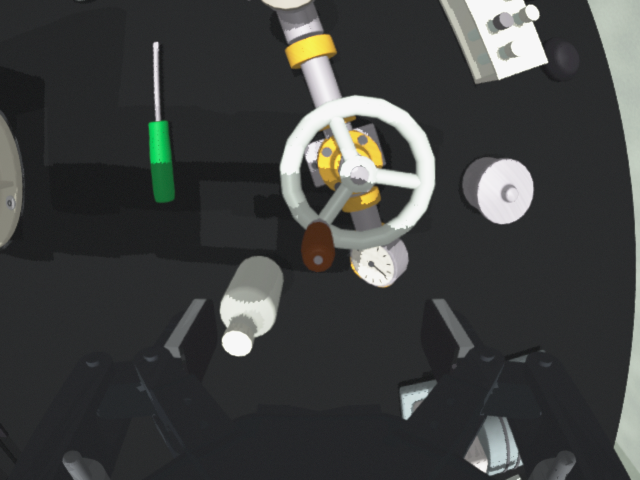

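The hub fits at (540.2,-224.0), and the handle top at wrist (318,260) gives about (497.5,-248.7). That is 48–50 mm from the hub as required, at an angle of -2.62 rad. I'll descend on the handle.

>>> jog_arm(increments="0.05 -0.15 0.5 0 0 0 1; 0 0 1.5 0 0 0 1; 0 0 2 0 0 0 1; 0 0 2.2 0 0 0 1; 0 0 1.8 0 0 0 1; 0 0 1.2 0 0 0 1; 0 0 0.5 0 0 0 1; 0 0 0.2 0 0 0 1", squeeze=60)

```text
clock: 16.05
eef_pos: [497.7, -248.8, 181.8]
tcp_rot: [3.14, -0.001, 1.18]
contact_force: [0.1, -0.5, -0.0]
opening: 1.002
```

>>> jog_arm(increments="0 0 0 0 0 0 0.5; 0 0 0 0 0 0 0; 0 0 0 0 0 0 -0.5; 0 0 0 0 0 0 -1; 0 0 0 0 0 0 -1; 0 0 0 0 0 0 -1; 0 0 0 0 0 0 -1; 0 0 0 0 0 0 -1")

```text
clock: 16.85
eef_pos: [498.2, -249.0, 182.7]
tcp_rot: [3.138, -0.001, 1.18]
contact_force: [0.5, 0.7, 5.5]
opening: 0.223
```

Run:
```python
from h import *
s=r.sense();print(s["clock"],s["eef_pos"],s["tcp_rot"],s["opening"],s["contact_force"])
im=r.grab_frame("wrist");cv2.imwrite("pics/w11.png",im[:,:,::-1])
```

```text
16.85 [ 498.19787752 -248.95101479  182.66877205] [ 3.13840526e+00 -1.04607124e-03  1.17976983e+00] 0.2233781851193721 [0.51029693 0.67867828 5.47430002]
```

View pics/w11.png

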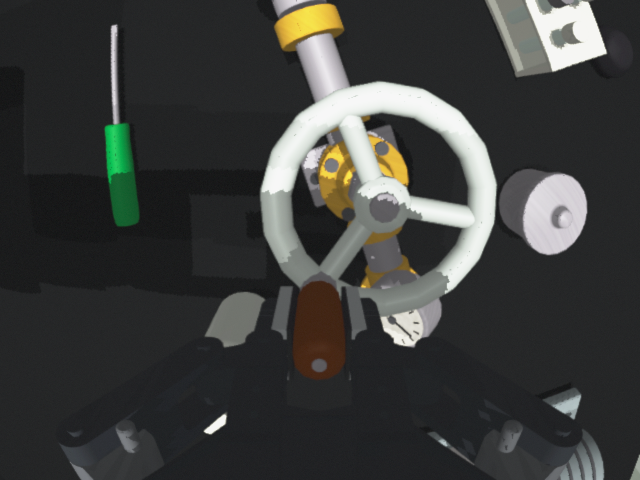

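Gripped: the opening of 0.223 is about 19 mm, and the handle is between the pads at (320,330). I'll generate clockwise circle steps. The first 96° is safe, because the stop is at least 120° away.

```bash
cat >> h.py <<'E'
C=np.array([540.7,-223.7]);RAD=49.5
def arc(a0,steps,yaw=1.18,c=C,rad=RAD,g=-1):
    """a0 deg; steps deg per row (neg = clockwise)"""
    tx=np.array([np.cos(yaw),np.sin(yaw)]);ty=np.array([np.sin(yaw),-np.cos(yaw)])
    a=a0;out=[];q=c+rad*np.array([np.cos(np.radians(a)),np.sin(np.radians(a))])
    for i,s in enumerate(steps):
        a+=s;p=c+rad*np.array([np.cos(np.radians(a)),np.sin(np.radians(a))]);d=p-q
        v=np.round([d@tx/10,d@ty/10],2);q=q+10*(v[0]*tx+v[1]*ty)
        out.append(f"{v[0]+0:g} {v[1]+0:g} 0 0 0 0 {g}")
    for i in range(0,len(out),8): print("; ".join(out[i:i+8]))
    print("end angle",a,q.round(1))
def st():
    s=r.sense();d=s["eef_pos"][:2]-C;print("t",round(s["clock"],2),s["eef_pos"].round(1),"ang",np.degrees(np.arctan2(d[1],d[0])).round(2),"r",np.hypot(*d).round(2),"F",s["contact_force"].round(1),"op",s["opening"].round(3))
E
python3 -c "
from h import *
st();arc(-149.3,[-8,-12,-14,-14,-14,-14,-12,-8])"
```

```text
Traceback (most recent call last):
  File "h.py", line 71, in st
    s=r.sense();d=s["eef_pos"][:2]-C;print("t",round(s["clock"],2),s["eef_pos"].round(1),"ang",np.degrees(np.arctan2(d[1],d[0])).round(2),"r",np.hypot(*d).round(2),"F",s["contact_force"].round(1),"op",s["opening"].round(3))
                                                                                                                                                                                                         ^^^^^^^^^^^^^^^^^^
AttributeError: 'float' object has no attribute 'round'
```

```bash
sed -i 's/s\["opening"\].round(3)/round(s["opening"],3)/' h.py
python3 -c "
from h import *
st();arc(-149.3,[-8,-12,-14,-14,-14,-14,-12,-8])"
```

```text
t 16.9 [ 498.2 -249.   182.7] ang -149.28 r 49.43 F [0.6 0.8 4.8] op 0.217
0.45 -0.52 0 0 0 0 -1; 0.81 -0.65 0 0 0 0 -1; 1.08 -0.54 0 0 0 0 -1; 1.18 -0.25 0 0 0 0 -1; 1.2 0.04 0 0 0 0 -1; 1.16 0.33 0 0 0 0 -1; 0.91 0.5 0 0 0 0 -1; 0.54 0.44 0 0 0 0 -1
end angle -245.3 [ 520.  -178.7]
```

>>> jog_arm(increments="0.45 -0.52 0 0 0 0 -1; 0.81 -0.65 0 0 0 0 -1; 1.08 -0.54 0 0 0 0 -1; 1.18 -0.25 0 0 0 0 -1; 1.2 0.04 0 0 0 0 -1; 1.16 0.33 0 0 0 0 -1; 0.91 0.5 0 0 0 0 -1; 0.54 0.44 0 0 0 0 -1")

```text
clock: 17.7
eef_pos: [520.1, -178.0, 182.6]
tcp_rot: [3.139, -0.0, 1.18]
contact_force: [-1.9, -4.1, 8.5]
opening: 0.221
```

```bash
python3 -c "
from h import *
st();im=r.grab_frame('wrist');cv2.imwrite('pics/w12.png',im[:,:,::-1])
st()
arc(-245.3,[-1.25]*40)"
```

```text
t 17.7 [ 520.1 -178.   182.6] ang 114.28 r 50.15 F [-1.9 -4.1  8.5] op 0.221
t 17.75 [ 520.9 -177.6  182.6] ang 113.25 r 50.16 F [1.2 0.1 7.8] op 0.217
0.08 0.07 0 0 0 0 -1; 0.07 0.08 0 0 0 0 -1; 0.08 0.08 0 0 0 0 -1; 0.07 0.08 0 0 0 0 -1; 0.07 0.08 0 0 0 0 -1; 0.07 0.08 0 0 0 0 -1; 0.07 0.08 0 0 0 0 -1; 0.07 0.09 0 0 0 0 -1
0.06 0.09 0 0 0 0 -1; 0.06 0.09 0 0 0 0 -1; 0.07 0.08 0 0 0 0 -1; 0.05 0.1 0 0 0 0 -1; 0.06 0.09 0 0 0 0 -1; 0.05 0.09 0 0 0 0 -1; 0.06 0.1 0 0 0 0 -1; 0.05 0.09 0 0 0 0 -1
0.04 0.1 0 0 0 0 -1; 0.05 0.1 0 0 0 0 -1; 0.04 0.09 0 0 0 0 -1; 0.05 0.1 0 0 0 0 -1; 0.04 0.1 0 0 0 0 -1; 0.03 0.11 0 0 0 0 -1; 0.04 0.1 0 0 0 0 -1; 0.03 0.1 0 0 0 0 -1
0.03 0.1 0 0 0 0 -1; 0.03 0.11 0 0 0 0 -1; 0.03 0.1 0 0 0 0 -1; 0.02 0.11 0 0 0 0 -1; 0.02 0.1 0 0 0 0 -1; 0.02 0.11 0 0 0 0 -1; 0.02 0.11 0 0 0 0 -1; 0.01 0.1 0 0 0 0 -1
0.01 0.11 0 0 0 0 -1; 0.01 0.11 0 0 0 0 -1; 0.01 0.11 0 0 0 0 -1; 0.01 0.1 0 0 0 0 -1; 0 0.11 0 0 0 0 -1; 0 0.11 0 0 0 0 -1; 0 0.11 0 0 0 0 -1; -0.01 0.11 0 0 0 0 -1
end angle -295.3 [ 561.9 -179. ]
```

View pics/w12.png

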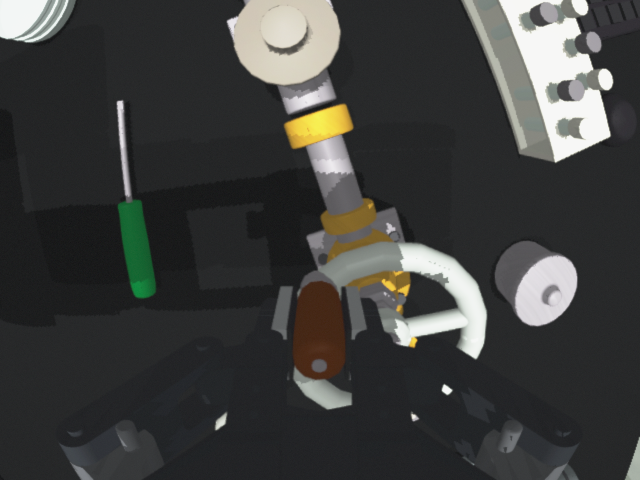

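The handle followed through 97° and is still held at (319,330). I'll go 20° further, then probe for the stop in small steps.

```bash
python3 -c "
from h import *
arc(-245.3,[-2.5]*8)
arc(-265.3,[-1.5]*72)"
```

```text
0.15 0.15 0 0 0 0 -1; 0.15 0.16 0 0 0 0 -1; 0.14 0.16 0 0 0 0 -1; 0.14 0.17 0 0 0 0 -1; 0.12 0.18 0 0 0 0 -1; 0.12 0.18 0 0 0 0 -1; 0.11 0.18 0 0 0 0 -1; 0.11 0.19 0 0 0 0 -1
end angle -265.3 [ 536.6 -174.3]
0.06 0.12 0 0 0 0 -1; 0.05 0.11 0 0 0 0 -1; 0.05 0.12 0 0 0 0 -1; 0.05 0.12 0 0 0 0 -1; 0.05 0.12 0 0 0 0 -1; 0.04 0.13 0 0 0 0 -1; 0.04 0.12 0 0 0 0 -1; 0.03 0.13 0 0 0 0 -1
0.03 0.12 0 0 0 0 -1; 0.03 0.13 0 0 0 0 -1; 0.03 0.12 0 0 0 0 -1; 0.02 0.13 0 0 0 0 -1; 0.02 0.13 0 0 0 0 -1; 0.02 0.13 0 0 0 0 -1; 0.01 0.13 0 0 0 0 -1; 0.01 0.13 0 0 0 0 -1
0 0.13 0 0 0 0 -1; 0 0.13 0 0 0 0 -1; 0 0.13 0 0 0 0 -1; 0 0.13 0 0 0 0 -1; -0.01 0.12 0 0 0 0 -1; -0.01 0.13 0 0 0 0 -1; -0.02 0.13 0 0 0 0 -1; -0.02 0.13 0 0 0 0 -1
-0.02 0.13 0 0 0 0 -1; -0.02 0.13 0 0 0 0 -1; -0.03 0.12 0 0 0 0 -1; -0.03 0.13 0 0 0 0 -1; -0.04 0.12 0 0 0 0 -1; -0.04 0.13 0 0 0 0 -1; -0.04 0.12 0 0 0 0 -1; -0.04 0.12 0 0 0 0 -1
-0.05 0.12 0 0 0 0 -1; -0.05 0.12 0 0 0 0 -1; -0.06 0.12 0 0 0 0 -1; -0.05 0.11 0 0 0 0 -1; -0.06 0.12 0 0 0 0 -1; -0.07 0.11 0 0 0 0 -1; -0.06 0.11 0 0 0 0 -1; -0.07 0.11 0 0 0 0 -1
-0.07 0.11 0 0 0 0 -1; -0.08 0.11 0 0 0 0 -1; -0.08 0.1 0 0 0 0 -1; -0.08 0.1 0 0 0 0 -1; -0.08 0.1 0 0 0 0 -1; -0.08 0.1 0 0 0 0 -1; -0.09 0.1 0 0 0 0 -1; -0.09 0.09 0 0 0 0 -1
-0.09 0.09 0 0 0 0 -1; -0.1 0.09 0 0 0 0 -1; -0.1 0.08 0 0 0 0 -1; -0.1 0.09 0 0 0 0 -1; -0.1 0.08 0 0 0 0 -1; -0.1 0.07 0 0 0 0 -1; -0.11 0.08 0 0 0 0 -1; -0.1 0.07 0 0 0 0 -1
-0.11 0.07 0 0 0 0 -1; -0.12 0.07 0 0 0 0 -1; -0.11 0.06 0 0 0 0 -1; -0.11 0.06 0 0 0 0 -1; -0.12 0.06 0 0 0 0 -1; -0.12 0.05 0 0 0 0 -1; -0.12 0.05 0 0 0 0 -1; -0.12 0.05 0 0 0 0 -1
-0.12 0.05 0 0 0 0 -1; -0.12 0.04 0 0 0 0 -1; -0.12 0.04 0 0 0 0 -1; -0.13 0.03 0 0 0 0 -1; -0.12 0.04 0 0 0 0 -1; -0.13 0.02 0 0 0 0 -1; -0.13 0.03 0 0 0 0 -1; -0.12 0.02 0 0 0 0 -1
end angle -373.3 [ 588.9 -235. ]
```

>>> jog_arm(increments="0.15 0.15 -0.1 0 0 0 -1; 0.15 0.16 0 0 0 0 -1; 0.14 0.16 0 0 0 0 -1; 0.14 0.17 0 0 0 0 -1; 0.12 0.18 0 0 0 0 -1; 0.12 0.18 0 0 0 0 -1; 0.11 0.18 0 0 0 0 -1; 0.11 0.19 0 0 0 0 -1")

```text
clock: 18.55
eef_pos: [536.0, -173.6, 182.8]
tcp_rot: [3.141, -0.001, 1.18]
contact_force: [-3.2, 1.6, -2.7]
opening: 0.217
```

>>> jog_arm(increments="0.06 0.12 0 0 0 0 -1; 0.05 0.11 0 0 0 0 -1; 0.05 0.12 0 0 0 0 -1; 0.05 0.12 0 0 0 0 -1; 0.05 0.12 0 0 0 0 -1; 0.04 0.13 0 0 0 0 -1; 0.04 0.12 0 0 0 0 -1; 0.03 0.13 0 0 0 0 -1")

```text
clock: 19.35
eef_pos: [546.5, -173.7, 182.8]
tcp_rot: [3.141, -0.002, 1.18]
contact_force: [-2.0, 5.4, -4.3]
opening: 0.22
```

>>> jog_arm(increments="0.03 0.12 0 0 0 0 -1; 0.03 0.13 0 0 0 0 -1; 0.03 0.12 0 0 0 0 -1; 0.02 0.13 0 0 0 0 -1; 0.02 0.13 0 0 0 0 -1; 0.02 0.13 0 0 0 0 -1; 0.01 0.13 0 0 0 0 -1; 0.01 0.13 0 0 0 0 -1")

```text
clock: 20.15
eef_pos: [556.9, -176.0, 182.8]
tcp_rot: [3.14, -0.002, 1.18]
contact_force: [-0.7, 5.0, -5.0]
opening: 0.215
```

>>> jog_arm(increments="0 0.13 0 0 0 0 -1; 0 0.13 0 0 0 0 -1; 0 0.13 0 0 0 0 -1; 0 0.13 0 0 0 0 -1; -0.01 0.12 0 0 0 0 -1; -0.01 0.13 0 0 0 0 -1; -0.02 0.13 0 0 0 0 -1; -0.02 0.13 0 0 0 0 -1")

```text
clock: 20.95
eef_pos: [566.5, -180.4, 182.8]
tcp_rot: [3.14, -0.003, 1.18]
contact_force: [0.9, 5.9, -5.8]
opening: 0.215
```

>>> jog_arm(increments="-0.02 0.13 0 0 0 0 -1; -0.02 0.13 0 0 0 0 -1; -0.03 0.12 0 0 0 0 -1; -0.03 0.13 0 0 0 0 -1; -0.04 0.12 0 0 0 0 -1; -0.04 0.13 0 0 0 0 -1; -0.04 0.12 0 0 0 0 -1; -0.04 0.12 0 0 0 0 -1")

```text
clock: 21.75
eef_pos: [575.0, -186.7, 182.9]
tcp_rot: [3.139, -0.003, 1.18]
contact_force: [2.1, 5.2, -6.4]
opening: 0.217
```

>>> jog_arm(increments="-0.05 0.12 0 0 0 0 -1; -0.05 0.12 0 0 0 0 -1; -0.06 0.12 0 0 0 0 -1; -0.05 0.11 0 0 0 0 -1; -0.06 0.12 0 0 0 0 -1; -0.07 0.11 0 0 0 0 -1; -0.06 0.11 0 0 0 0 -1; -0.07 0.11 0 0 0 0 -1")

```text
clock: 22.55
eef_pos: [582.0, -194.6, 182.9]
tcp_rot: [3.138, -0.003, 1.18]
contact_force: [2.9, 4.6, -7.5]
opening: 0.22
```

>>> jog_arm(increments="-0.07 0.11 0.05 0 0 0 -1; -0.08 0.11 0 0 0 0 -1; -0.08 0.1 0 0 0 0 -1; -0.08 0.1 0 0 0 0 -1; -0.08 0.1 0 0 0 0 -1; -0.08 0.1 0 0 0 0 -1; -0.09 0.1 0 0 0 0 -1; -0.09 0.09 0 0 0 0 -1")

```text
clock: 23.35
eef_pos: [587.3, -204.2, 182.8]
tcp_rot: [3.138, -0.002, 1.18]
contact_force: [3.5, 4.2, -6.4]
opening: 0.216
```

>>> jog_arm(increments="-0.09 0.09 0.05 0 0 0 -1; -0.1 0.09 0 0 0 0 -1; -0.1 0.08 0 0 0 0 -1; -0.1 0.09 0 0 0 0 -1; -0.1 0.08 0 0 0 0 -1; -0.1 0.07 0 0 0 0 -1; -0.11 0.08 0 0 0 0 -1; -0.1 0.07 0 0 0 0 -1")

```text
clock: 24.15
eef_pos: [590.3, -214.5, 182.8]
tcp_rot: [3.137, -0.002, 1.18]
contact_force: [4.1, 3.9, -2.7]
opening: 0.216
```

>>> jog_arm(increments="-0.11 0.07 0 0 0 0 -1; -0.12 0.07 0 0 0 0 -1; -0.11 0.06 0 0 0 0 -1; -0.11 0.06 0 0 0 0 -1; -0.12 0.06 0 0 0 0 -1; -0.12 0.05 0 0 0 0 -1; -0.12 0.05 0 0 0 0 -1; -0.12 0.05 0 0 0 0 -1")

```text
clock: 24.95
eef_pos: [591.1, -225.0, 182.8]
tcp_rot: [3.137, -0.001, 1.18]
contact_force: [5.0, 2.5, -3.3]
opening: 0.218
```

```bash
python3 -c "
from h import *
st()
arc(-361.3,[-1.5]*112)"
```

```text
t 24.95 [ 591.1 -225.   182.8] ang -1.53 r 50.43 F [ 5.   2.5 -3.3] op 0.218
-0.12 0.05 0 0 0 0 -1; -0.12 0.04 0 0 0 0 -1; -0.13 0.04 0 0 0 0 -1; -0.12 0.03 0 0 0 0 -1; -0.13 0.03 0 0 0 0 -1; -0.12 0.03 0 0 0 0 -1; -0.13 0.03 0 0 0 0 -1; -0.13 0.02 0 0 0 0 -1
-0.13 0.02 0 0 0 0 -1; -0.13 0.01 0 0 0 0 -1; -0.13 0.02 0 0 0 0 -1; -0.12 0 0 0 0 0 -1; -0.13 0.01 0 0 0 0 -1; -0.13 0 0 0 0 0 -1; -0.13 0 0 0 0 0 -1; -0.13 0 0 0 0 0 -1
-0.13 -0.01 0 0 0 0 -1; -0.13 -0.01 0 0 0 0 -1; -0.13 -0.02 0 0 0 0 -1; -0.13 -0.02 0 0 0 0 -1; -0.13 -0.02 0 0 0 0 -1; -0.12 -0.02 0 0 0 0 -1; -0.13 -0.03 0 0 0 0 -1; -0.12 -0.04 0 0 0 0 -1
-0.13 -0.03 0 0 0 0 -1; -0.12 -0.04 0 0 0 0 -1; -0.13 -0.04 0 0 0 0 -1; -0.12 -0.04 0 0 0 0 -1; -0.12 -0.05 0 0 0 0 -1; -0.12 -0.05 0 0 0 0 -1; -0.12 -0.06 0 0 0 0 -1; -0.11 -0.05 0 0 0 0 -1
-0.12 -0.06 0 0 0 0 -1; -0.11 -0.07 0 0 0 0 -1; -0.11 -0.06 0 0 0 0 -1; -0.11 -0.07 0 0 0 0 -1; -0.11 -0.07 0 0 0 0 -1; -0.1 -0.08 0 0 0 0 -1; -0.11 -0.08 0 0 0 0 -1; -0.1 -0.08 0 0 0 0 -1
-0.1 -0.08 0 0 0 0 -1; -0.1 -0.08 0 0 0 0 -1; -0.09 -0.09 0 0 0 0 -1; -0.1 -0.09 0 0 0 0 -1; -0.09
[... 884 characters left out ...]
3 0 0 0 0 -1; 0.04 -0.12 0 0 0 0 -1; 0.03 -0.13 0 0 0 0 -1; 0.04 -0.12 0 0 0 0 -1; 0.04 -0.12 0 0 0 0 -1; 0.04 -0.12 0 0 0 0 -1
0.05 -0.13 0 0 0 0 -1; 0.05 -0.11 0 0 0 0 -1; 0.06 -0.12 0 0 0 0 -1; 0.05 -0.12 0 0 0 0 -1; 0.06 -0.11 0 0 0 0 -1; 0.07 -0.12 0 0 0 0 -1; 0.06 -0.11 0 0 0 0 -1; 0.07 -0.11 0 0 0 0 -1
0.07 -0.11 0 0 0 0 -1; 0.08 -0.1 0 0 0 0 -1; 0.08 -0.11 0 0 0 0 -1; 0.08 -0.1 0 0 0 0 -1; 0.08 -0.1 0 0 0 0 -1; 0.08 -0.09 0 0 0 0 -1; 0.09 -0.1 0 0 0 0 -1; 0.09 -0.09 0 0 0 0 -1
0.1 -0.09 0 0 0 0 -1; 0.09 -0.09 0 0 0 0 -1; 0.1 -0.09 0 0 0 0 -1; 0.1 -0.08 0 0 0 0 -1; 0.1 -0.08 0 0 0 0 -1; 0.1 -0.08 0 0 0 0 -1; 0.11 -0.07 0 0 0 0 -1; 0.11 -0.08 0 0 0 0 -1
end angle -529.3 [ 492.  -232.8]
```

>>> jog_arm(increments="-0.12 0.05 0 0 0 0 -1; -0.12 0.04 0 0 0 0 -1; -0.13 0.04 0 0 0 0 -1; -0.12 0.03 0 0 0 0 -1; -0.13 0.03 0 0 0 0 -1; -0.12 0.03 0 0 0 0 -1; -0.13 0.03 0 0 0 0 -1; -0.13 0.02 0 0 0 0 -1")

```text
clock: 25.75
eef_pos: [590.9, -227.3, 182.8]
tcp_rot: [3.141, -0.014, 1.179]
contact_force: [13.2, 44.5, 4.2]
opening: 0.216
```

A 44 N reaction at angle -4° means the handle has met the stop after about 215° of closing, which fits the expected 120–360°. I'll check that the handle has not slid in the pads.

Run:
```python
from h import *
st();im=r.grab_frame('wrist');cv2.imwrite('pics/w13.png',im[:,:,::-1]);st()
a=cv2.imread("pics/w11.png")
cv2.imwrite("pics/w13c.png",np.hstack([cv2.resize(x[250:400,230:410],(400,333)) for x in (a,im[:,:,::-1])]))
```

```text
t 25.75 [ 590.9 -227.3  182.8] ang -4.13 r 50.33 F [13.2 44.5  4.2] op 0.216
t 25.8 [ 590.9 -227.2  182.8] ang -4.01 r 50.32 F [11.  40.2  2.6] op 0.219
```

View pics/w13c.png

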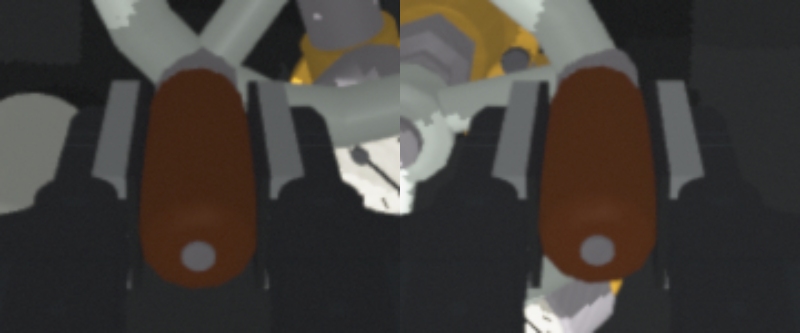

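View pics/w13.png

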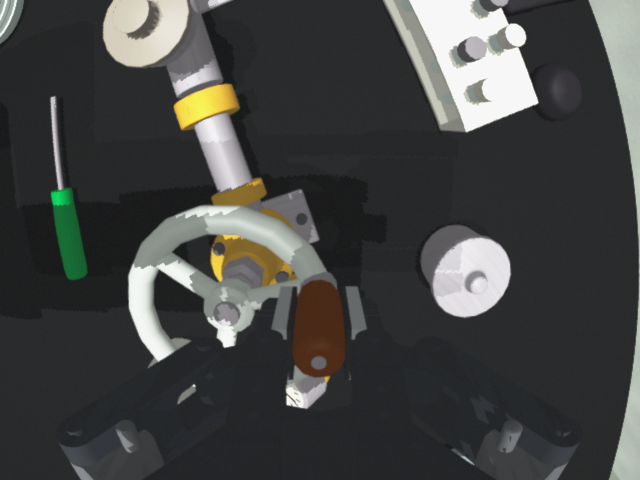

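The handle moved about 1 mm in the pads and the spoke is stopped, so the valve is shut. Now I'll open it 720°, aiming for the handle to return to the same angle (-4°).

```bash
python3 -c "
from h import *
# first row also takes radius 49.5->50.1
arc(-13.3,[3,5,7,9]+[10]*68+[8,6,5,3,2,1.3,0,0],rad=50.1)"
```

```text
0.26 -0.05 0 0 0 0 -1; 0.42 -0.11 0 0 0 0 -1; 0.57 -0.21 0 0 0 0 -1; 0.69 -0.38 0 0 0 0 -1; 0.69 -0.54 0 0 0 0 -1; 0.58 -0.65 0 0 0 0 -1; 0.47 -0.74 0 0 0 0 -1; 0.32 -0.81 0 0 0 0 -1
0.18 -0.85 0 0 0 0 -1; 0.03 -0.88 0 0 0 0 -1; -0.12 -0.86 0 0 0 0 -1; -0.27 -0.83 0 0 0 0 -1; -0.41 -0.77 0 0 0 0 -1; -0.54 -0.69 0 0 0 0 -1; -0.65 -0.58 0 0 0 0 -1; -0.74 -0.46 0 0 0 0 -1
-0.81 -0.33 0 0 0 0 -1; -0.86 -0.18 0 0 0 0 -1; -0.87 -0.03 0 0 0 0 -1; -0.87 0.12 0 0 0 0 -1; -0.83 0.27 0 0 0 0 -1; -0.77 0.42 0 0 0 0 -1; -0.68 0.53 0 0 0 0 -1; -0.59 0.65 0 0 0 0 -1
-0.46 0.75 0 0 0 0 -1; -0.32 0.81 0 0 0 0 -1; -0.19 0.85 0 0 0 0 -1; -0.02 0.87 0 0 0 0 -1; 0.12 0.87 0 0 0 0 -1; 0.27 0.83 0 0 0 0 -1; 0.41 0.77 0 0 0 0 -1; 0.54 0.69 0 0 0 0 -1
0.65 0.58 0 0 0 0 -1; 0.74 0.46 0 0 0 0 -1; 0.81 0.33 0 0 0 0 -1; 0.86 0.18 0 0 0 0 -1; 0.87 0.03 0 0 0 0 -1; 0.86 -0.13 0 0 0 0 -1; 0.83 -0.27 0 0 0 0 -1; 0.77 -0.41 0 0 0 0 -1
0.69 -0.54 0 0 0 0 -1; 0.58 -0.65 0 0 0 0 -1; 0.47 -0.74 0 0 0 0 -1; 0.32 -0.81 0 0 0 0 -1; 0.18 -0.85 0 0 0 0 -1; 0.03 -0.88 0 0 0 0 -1; -0.12 -0.86 0 0 0 0 -1; -0.27 -0.83 0 0 0 0 -1
-0.41 -0.77 0 0 0 0 -1; -0.54 -0.69 0 0 0 0 -1; -0.65 -0.58 0 0 0 0 -1; -0.74 -0.46 0 0 0 0 -1; -0.81 -0.33 0 0 0 0 -1; -0.86 -0.18 0 0 0 0 -1; -0.87 -0.03 0 0 0 0 -1; -0.87 0.12 0 0 0 0 -1
-0.83 0.27 0 0 0 0 -1; -0.77 0.42 0 0 0 0 -1; -0.68 0.53 0 0 0 0 -1; -0.59 0.65 0 0 0 0 -1; -0.46 0.75 0 0 0 0 -1; -0.32 0.81 0 0 0 0 -1; -0.19 0.85 0 0 0 0 -1; -0.02 0.87 0 0 0 0 -1
0.12 0.87 0 0 0 0 -1; 0.27 0.83 0 0 0 0 -1; 0.41 0.77 0 0 0 0 -1; 0.54 0.69 0 0 0 0 -1; 0.65 0.58 0 0 0 0 -1; 0.74 0.46 0 0 0 0 -1; 0.81 0.33 0 0 0 0 -1; 0.86 0.18 0 0 0 0 -1
0.69 0.03 0 0 0 0 -1; 0.53 -0.04 0 0 0 0 -1; 0.43 -0.07 0 0 0 0 -1; 0.25 -0.06 0 0 0 0 -1; 0.17 -0.05 0 0 0 0 -1; 0.11 -0.03 0 0 0 0 -1; 0 0 0 0 0 0 -1; 0 0 0 0 0 0 -1
end angle 716.0 [ 590.7 -227.2]
```

>>> jog_arm(increments="0.27 0.01 0 0 0 0 -1; 0.42 -0.11 0 0 0 0 -1; 0.57 -0.21 0 0 0 0 -1; 0.69 -0.38 0 0 0 0 -1; 0.69 -0.54 0 0 0 0 -1; 0.58 -0.65 0 0 0 0 -1; 0.47 -0.74 0 0 0 0 -1; 0.32 -0.81 0 0 0 0 -1")

```text
clock: 26.6
eef_pos: [573.1, -184.8, 182.8]
tcp_rot: [3.137, -0.001, 1.179]
contact_force: [4.6, -0.8, -1.6]
opening: 0.217
```

>>> jog_arm(increments="0.18 -0.85 0 0 0 0 -1; 0.03 -0.88 0 0 0 0 -1; -0.12 -0.86 0 0 0 0 -1; -0.27 -0.83 0 0 0 0 -1; -0.41 -0.77 0 0 0 0 -1; -0.54 -0.69 0 0 0 0 -1; -0.65 -0.58 0 0 0 0 -1; -0.74 -0.46 0 0 0 0 -1")

```text
clock: 27.4
eef_pos: [507.6, -186.2, 182.7]
tcp_rot: [3.138, -0.001, 1.18]
contact_force: [5.4, -1.4, 5.1]
opening: 0.221
```

Forces are small and tracking is good, so I'll continue.

>>> jog_arm(increments="-0.81 -0.33 0 0 0 0 -1; -0.86 -0.18 0 0 0 0 -1; -0.87 -0.03 0 0 0 0 -1; -0.87 0.12 0 0 0 0 -1; -0.83 0.27 0 0 0 0 -1; -0.77 0.42 0 0 0 0 -1; -0.68 0.53 0 0 0 0 -1; -0.59 0.65 0 0 0 0 -1")

```text
clock: 28.2
eef_pos: [498.0, -249.0, 182.6]
tcp_rot: [3.138, -0.003, 1.179]
contact_force: [9.1, 9.1, 5.7]
opening: 0.219
```

>>> jog_arm(increments="-0.46 0.75 0 0 0 0 -1; -0.32 0.81 0 0 0 0 -1; -0.19 0.85 0 0 0 0 -1; -0.02 0.87 0 0 0 0 -1; 0.12 0.87 0 0 0 0 -1; 0.27 0.83 0 0 0 0 -1; 0.41 0.77 0 0 0 0 -1; 0.54 0.69 0 0 0 0 -1")

```text
clock: 29.0
eef_pos: [556.8, -270.9, 182.6]
tcp_rot: [-3.141, -0.0, 1.179]
contact_force: [-4.3, 1.7, 11.4]
opening: 0.217
```

>>> jog_arm(increments="0.65 0.58 0 0 0 0 -1; 0.74 0.46 0 0 0 0 -1; 0.81 0.33 0 0 0 0 -1; 0.86 0.18 0 0 0 0 -1; 0.87 0.03 0 0 0 0 -1; 0.86 -0.13 0 0 0 0 -1; 0.83 -0.27 0 0 0 0 -1; 0.77 -0.41 0 0 0 0 -1")

```text
clock: 29.8
eef_pos: [590.5, -215.6, 182.8]
tcp_rot: [3.136, -0.0, 1.179]
contact_force: [6.5, -2.4, 2.7]
opening: 0.216
```

Run:
```python
from h import *
st();im=r.grab_frame('wrist');cv2.imwrite('pics/w14.png',im[:,:,::-1]);st()
```

```text
t 29.8 [ 590.5 -215.6  182.8] ang 9.25 r 50.48 F [ 6.5 -2.4  2.7] op 0.216
t 29.85 [ 590.2 -214.1  182.7] ang 10.93 r 50.44 F [6.7 0.4 2.5] op 0.216
```

View pics/w14.png

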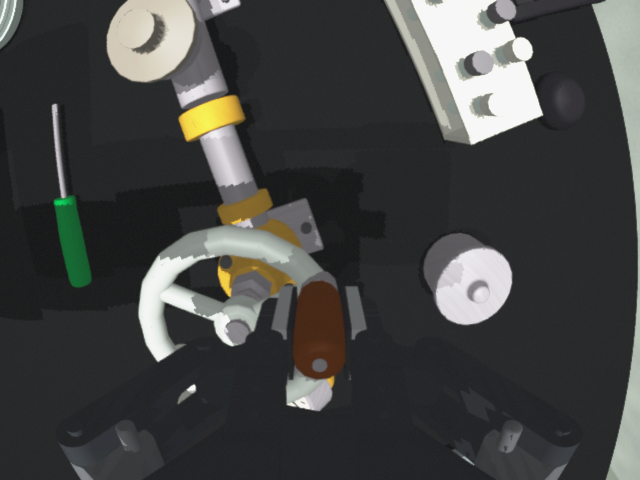

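One turn is done and the handle is still gripped at (319,330). Continuing with the second turn.

>>> jog_arm(increments="0.69 -0.54 0 0 0 0 -1; 0.58 -0.65 0 0 0 0 -1; 0.47 -0.74 0 0 0 0 -1; 0.32 -0.81 0 0 0 0 -1; 0.18 -0.85 0 0 0 0 -1; 0.03 -0.88 0 0 0 0 -1; -0.12 -0.86 0 0 0 0 -1; -0.27 -0.83 0 0 0 0 -1")

```text
clock: 30.65
eef_pos: [539.7, -173.4, 182.7]
tcp_rot: [3.139, -0.002, 1.18]
contact_force: [2.8, 1.2, 5.4]
opening: 0.218
```

>>> jog_arm(increments="-0.41 -0.77 0 0 0 0 -1; -0.54 -0.69 0 0 0 0 -1; -0.65 -0.58 0 0 0 0 -1; -0.74 -0.46 0 0 0 0 -1; -0.81 -0.33 0 0 0 0 -1; -0.86 -0.18 0 0 0 0 -1; -0.87 -0.03 0 0 0 0 -1; -0.87 0.12 0 0 0 0 -1")

```text
clock: 31.45
eef_pos: [491.6, -216.3, 182.7]
tcp_rot: [3.137, -0.002, 1.179]
contact_force: [9.6, 1.9, 3.0]
opening: 0.214
```

>>> jog_arm(increments="-0.83 0.27 0 0 0 0 -1; -0.77 0.42 0 0 0 0 -1; -0.68 0.53 0 0 0 0 -1; -0.59 0.65 0 0 0 0 -1; -0.46 0.75 0 0 0 0 -1; -0.32 0.81 0 0 0 0 -1; -0.19 0.85 0 0 0 0 -1; -0.02 0.87 0 0 0 0 -1")

```text
clock: 32.25
eef_pos: [523.2, -270.1, 182.6]
tcp_rot: [3.141, -0.003, 1.179]
contact_force: [0.2, 9.1, 11.3]
opening: 0.217
```

>>> jog_arm(increments="0.12 0.87 0 0 0 0 -1; 0.27 0.83 0 0 0 0 -1; 0.41 0.77 0 0 0 0 -1; 0.54 0.69 0 0 0 0 -1; 0.65 0.58 0 0 0 0 -1; 0.74 0.46 0 0 0 0 -1; 0.81 0.33 0 0 0 0 -1; 0.86 0.18 0 0 0 0 -1")

```text
clock: 33.05
eef_pos: [583.7, -249.7, 182.7]
tcp_rot: [3.139, 0.001, 1.179]
contact_force: [0.4, -4.6, 6.1]
opening: 0.217
```

>>> jog_arm(increments="0.69 0.03 0 0 0 0 -1; 0.53 -0.04 0 0 0 0 -1; 0.43 -0.07 0 0 0 0 -1; 0.25 -0.06 0 0 0 0 -1; 0.17 -0.05 0 0 0 0 -1; 0.11 -0.03 0 0 0 0 -1; 0 0 0 0 0 0 -1; 0 0 0 0 0 0 -1")

```text
clock: 33.85
eef_pos: [590.9, -228.3, 182.7]
tcp_rot: [3.137, -0.0, 1.18]
contact_force: [5.6, -2.2, 3.8]
opening: 0.22
```

Run:
```python
from h import *
st();im=r.grab_frame('wrist');cv2.imwrite('pics/w15.png',im[:,:,::-1]);
for n in("top","scene"):cv2.imwrite(f"pics/{n}2.png",r.grab_frame(n)[:,:,::-1])
st()
a=cv2.imread("pics/w13.png");b=cv2.imread("pics/w15.png")
cv2.imwrite("pics/w15c.png",np.hstack([cv2.resize(x[180:420,100:420],(400,300)) for x in (a,b)]))
```

```text
t 33.85 [ 590.9 -228.3  182.7] ang -5.24 r 50.38 F [ 5.6 -2.2  3.8] op 0.22
t 34.0 [ 590.9 -228.3  182.7] ang -5.23 r 50.37 F [ 4.9 -2.5  3. ] op 0.215
```

View pics/w15c.png

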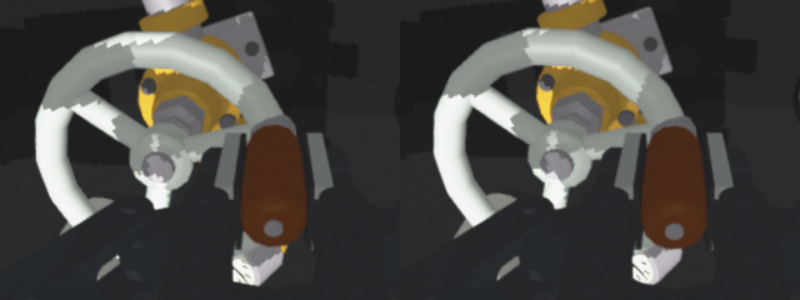

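View pics/scene2.png

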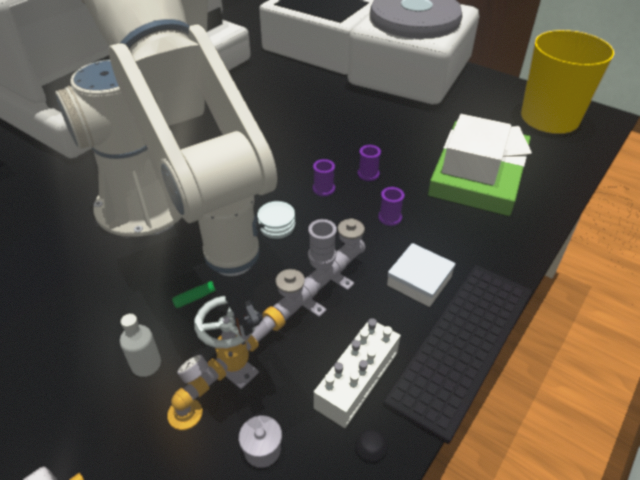

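The handle is at -5.2° after 720°, against -4.0° at the stop. I'll nudge it 1 mm and let it settle.

>>> jog_arm(increments="0.05 -0.02 0 0 0 0 -1; 0.05 -0.02 0 0 0 0 -1; 0 0 0 0 0 0 -1; 0 0 0 0 0 0 -1; 0 0 0 0 0 0 -1; 0 0 0 0 0 0 -1; 0 0 0 0 0 0 -1; 0 0 0 0 0 0 -1")

```text
clock: 34.8
eef_pos: [590.9, -227.4, 182.7]
tcp_rot: [3.137, -0.0, 1.18]
contact_force: [6.1, -2.8, 3.3]
opening: 0.22
```

Run:
```python
from h import *
st();print(r.sense()["qvel"].round(4))
t0=cv2.imread("pics/top0.png");t2=cv2.imread("pics/top2.png")
im=t2[:,:,::-1].copy()
print("funnel rim top",fit("top",im,(559.7,43.5),[(28,195)]), "disc in top was 559.8,43.4")
cv2.imwrite("pics/cmp.png",np.hstack([cv2.resize(x[80:360,130:530],(400,280)) for x in(t0,t2)]))
```

```text
t 34.8 [ 590.9 -227.4  182.7] ang -4.2 r 50.38 F [ 6.1 -2.8  3.3] op 0.22
[-0.0016  0.0008  0.0006  0.0008  0.0001  0.0005]
funnel rim top (array([560.36788124,  43.43642512]), np.float64(-0.057574712326176676), np.int64(66), 72, np.float64(0.4917152132962436)) disc in top was 559.8,43.4
```

View pics/cmp.png

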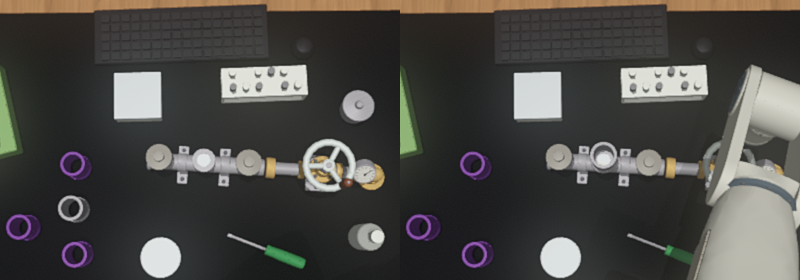

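The funnel rim fits within 0.6 mm of the disc centre in the top view, and the caps and other items haven't moved. The handle is held at -4.2° and the arm is still, so I'm handing in.

```bash
python3 -c "
from rig import r
print(r.sign_off())"
```

```text
the job is handed in; nothing more can be done
None
```

I set the steel funnel down on the middle, open station, shut the valve against its stop, then opened it two full turns. I handed the job in at about 34.8 s with the handle still gripped; no verdict was reported.

- **Funnel:** the rim centre came out 0.4–0.6 mm from the disc centre in both the wrist and top cameras. It is seated and looks upright, and I let it go before lifting clear. The caps and the bystanders in view look unmoved; the last top view doesn't show the wheel or the items beside it, because the arm is in the way.
- **Shutting the valve:** it met its stop after about 215° of closing, with a 44 N reaction. The handle was at about -4.0°, and it slid about 1 mm in the pads against the stop.
- **Final setting:** after two turns back the handle read -5.2°. I nudged it to -4.2°, which puts it within a few degrees of exactly two turns (about 14° is allowed). The arm was still, with the grip command at 60 N.
- **Camera disagreement:** absolute positions differed by about 2–5 mm between cameras. I placed the funnel using only wrist-camera measurements taken at the same gripper angle, so that offset should cancel.

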